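# Strip a plug-on board stack onto its test adapters

## Task

The measuring unit on the violet carrier has to be tested board by board: working from the top down, unplug each board and set it on the test adapter of its own colour before you unplug the next. Each board must lie level and right way up on its adapter's pad between the posts, with its screw terminals at the end where the adapter has its cable header, set down rather than dropped and then let go. Leave the solder reel and the black tape where they are.

Things in the scene. Friction and masses are not known exactly. Their poses are not given: they have to be found in the camera images.
- white_board: white board, 52 x 50 x 2 mm; black header strips 37 mm long on both long edges, outer faces y = +-25, tops z = 14: grip there. Origin: underside, amid the strips. Ends x = +18.5 and -33.5 (pale green screw terminals there). z up. Radio board with silver can, top of the stack. Pins reach 4 mm below the underside at y = +-20.4. All boards are alike but for length and colour.
- red_board: red board, 68 x 50 x 2 mm; black header strips 53 mm long on both long edges, outer faces y = +-25, tops z = 14: grip there. Origin: underside, amid the strips. Ends x = +26.5 and -41.5 (pale green screw terminals there). z up. Second in the stack. Each board's pins stand 4 mm deep, with play, in the header strips of the next below; it lifts straight off. Undersides are 14 mm apart.
- green_board: green board, 84 x 50 x 2 mm; black header strips 69 mm long on both long edges, outer faces y = +-25, tops z = 14: grip there. Origin: underside, amid the strips. Ends x = +34.5 and -49.5 (pale green screw terminals there). z up. Third in the stack. All +x ends are flush; each -x end with its terminals shows 16 mm beyond the board above.
- blue_board: blue board, 100 x 50 x 2 mm; black header strips 85 mm long on both long edges, outer faces y = +-25, tops z = 14: grip there. Origin: underside, amid the strips. Ends x = +42.5 and -57.5 (pale green screw terminals there). z up. Lowest. Plugged into the carrier (fixed violet board on a 118 x 76 mm aluminium plate), its underside 24 mm above the desk.
- white_adapter: white board's adapter, fixed: black base 82 x 80 x 8 mm, white pad 32 x 26, its top 16 mm up. Origin on the desk, 16 mm below where the board's origin belongs, axes as the board's. Posts (6 mm thick, to z = 23: x = 14.5 and -29.5, y = +-33; two at the +x end) and the black cable header (-x end, to z = 18) stand 5 mm off a seated board's edges; its pins hang free beside the pad.
- red_adapter: red board's adapter, fixed: black base 98 x 80 x 8 mm, red pad 48 x 26, its top 16 mm up. Origin on the desk, 16 mm below where the board's origin belongs, axes as the board's. Posts (6 mm thick, to z = 23: x = 22.5 and -37.5, y = +-33; two at the +x end) and the black cable header (-x end, to z = 18) stand 5 mm off a seated board's edges; its pins hang free beside the pad.
- green_adapter: green board's adapter, fixed: black base 114 x 80 x 8 mm, green pad 64 x 26, its top 16 mm up. Origin on the desk, 16 mm below where the board's origin belongs, axes as the board's. Posts (6 mm thick, to z = 23: x = 30.5 and -45.5, y = +-33; two at the +x end) and the black cable header (-x end, to z = 18) stand 5 mm off a seated board's edges; its pins hang free beside the pad.
- blue_adapter: blue board's adapter, fixed: black base 130 x 80 x 8 mm, blue pad 80 x 26, its top 16 mm up. Origin on the desk, 16 mm below where the board's origin belongs, axes as the board's. Posts (6 mm thick, to z = 23: x = 38.5 and -53.5, y = +-33; two at the +x end) and the black cable header (-x end, to z = 18) stand 5 mm off a seated board's edges; its pins hang free beside the pad.
- solder_reel: reel of solder, grey-white, 55 mm across, 36 mm high, standing on the desk behind the work at the left; bystander, stays where it is. Origin at its underside. Instruments up to 0.3 m high stand behind the work, their blue handles and knobs from about world x = 0.50 on (y -0.17 to 0.21): carry the boards along in front of them.
- black_tape: roll of black tape, 52 mm across, 15 mm high, lying on the desk behind the work at the right; bystander, stays where it is. Origin at its underside.

How it is judged:
By the outcome, as a careful person would: the job done as asked, in the order asked, and still so for the second after the job is handed in, with the robot touching nothing.
It also fails if it takes over 120 s, if anything falls off the work surface, if the arm or the gripper's body presses on something with over 40 N, if the wrist force passes 120 N, or if a joint passes its speed limit or range.

## Robot

A 7-joint arm with a two-finger parallel gripper is mounted at the origin on a cart in front of the work surface, level with it; the furniture and walls round the work are solid. World frame = base frame: x ahead of the robot, y to its left, z up, the work surface at z = 0. Lengths are in m, angles in rad, forces in N, time in s.
With the tool pointing down it reaches from about 0.425 to 0.8 m from the base axis. Payload 8.3 kg.
Tool frame: the origin (TCP) lies midway between the tips of the shut fingers; the grasp point (between the pads) lies 19 mm behind it (env.pinch_z is the distance from the TCP to the grasp point, in m); z points along the fingers, y is the direction in which the jaws open and shut (so a half turn about z gives the same grasp; the last joint's range is limited). The gripper opens to 85 mm and grips with 20 to 120 N. Pads are 22 mm wide; open, the fingers measure 114 mm over their backs; the gripper's body (76 mm by 85 mm) begins 54 mm behind the grasp point. The pads swing forward as they close: fully open they stand 13 mm farther back than shut.
Start: joints at [1.264, 0.383, 0.016, 1.37, -0.006, 1.388, -0.046], TCP at [0.151, -0.606, 0.231] pointing down, gripper open.
Joint ranges: [-2.95, 2.95], [-0.25, 2.06], [-1.52, 1.56], [0.18, 2.33], [-1.44, 4.58], [0.02, 2.06], [-3.01, 3.01]. Speed limits (rad/s): [2.39, 2.39, 3.01, 3.01, 3.14, 3.14, 3.14].

## Interface

Orientations are given as a unit quaternion [w, x, y, z].
In Python, from plant import env gives the robot as it stands. The module is installed in compiled form; this text tells all that it offers.
- The arm moves only by the tool apply_moves, never from a script. Its argument "steps" is a list of rows, each an object with "slide": the shift along the tool's x, y, z normalised to -1 to 1, where 1 is 40 cm, a list of three; "turn": the turn, a rotation vector about the tool's x, y, z normalised to -1 to 1, where 1 is 2 rad, a list of three. In form: [{"slide": [tx, ty, tz], "turn": [rx, ry, rz]}, ...]. A call has 1 to 20 rows; each row is the pose to reach, as a shift and turn from the pose commanded when the call began, along the tool's axes at that moment; what a row does not reach only later rows make up. A row lasts 1/12 s, in which the tool goes at most 41.7 mm and 7.16 degrees, less where a joint would pass 70% of its speed; a pose out of reach is approached as far as the arm can. A call with a number of a shift or a turn outside -1 to 1 is refused whole. A call with a gripper value outside its range is refused whole. "claw" is the gripper's target within -1 to 1 (shut at 1, half-way at 0, fully open at -1), set as the call begins (left out, the last holds). The fingers move at their own pace and stop on an object; the grip force is fixed at half the most. Time passes only in rows, so rows that repeat a pose let the fingers close. It gives the time, the measured TCP pose, the force and the opening at its end, in the units of the state.
- env.sense(): the state, without advancing time (a new reading comes with each control period).
- env.capture(name): name is "scene" or "side" or "wrist"; returns the picture (400x640x3 uint8, red, green, blue); there is no depth.
- env.camera_info(name): a dict with "fx", "fy", "cx", "cy" (pixels), "k1" (the pictures are not rectified: a ray, as slopes to the right and down, at radius r is drawn at 1 + k1 r^2 times it, then the intrinsics apply), "world_from_camera" (4x4, takes a point from camera to world coordinates); the wrist camera has in their place "mount" (4x4, takes a point from camera to tool coordinates, whose origin is the TCP and whose axes are the flange's). Camera axes: x right, y down, z forward; pixel columns grow to the right and rows downward; lengths in m; the calibration is good to about 2 mm. A picture is of the moment at which its call begins: read the wrist's pose just before it. camera_info takes no time and is no camera call.
- env.sign_off(): hands the job in, once; it reports no verdict.
The state is a dict: "clock": time; "qpos": joint angles; "qd": joint speeds; "joint_efforts": joint torques, N m; "position": TCP position; "tcp_rot": TCP orientation; "wrist_force": force on the tool from outside, world axes, zero at the start; "ft_torque": the same for the moment, N m; "opening": opening from 0.0 (shut) to 1.0 (fully open).
Only numpy, scipy, OpenCV 4.12 (cv2) and the standard library are available. Lean on these libraries where they do the work, as an engineer would, in place of code of your own. Each camera call takes 0.05 s, during which the arm holds its last target.

## Working session

There is one attempt and no reset: what is moved stays moved. The work goes in short steps, Python scripts to look and compute and a tool call to move; the robot and the scene stay as the last step left them, time stands still between calls to the robot, and variables do not carry over. Pictures are saved under pics/ and viewed, and the job is handed in when it is done.

Besides the shell and the picture viewer there is one more tool, called after "Call:" in YAML: its name, and indented under it one key for each argument. apply_moves: Moves the arm, as the interface text tells. Scaled input: -1 to 1 covers 40 cm each way for a shift and 2 rad each way for a turn. Its arguments: {"type":"object","properties":{"steps":{"type":"array"},"claw":{"type":"number"}},"required":["steps"]}

```bash
ls; mkdir -p pics; python3 - <<'E'
from plant import env
import cv2
print(env.sense()); print(env.pinch_z)
for n in ("scene","side","wrist"):
    im=env.capture(n); cv2.imwrite(f"pics/{n}0.png",im[:,:,::-1])
    print(n,env.camera_info(n))
E
```

```text
pics
{'clock': 0.0, 'qpos': array([ 1.26408777,  0.38423272,  0.01635357,  1.37116712, -0.00631076,
        1.38823222, -0.04649319]), 'qd': array([-0.00026657,  0.00010233, -0.0006862 ,  0.00128252,  0.00014225,
       -0.00019965, -0.00117827]), 'joint_efforts': array([-8.65380821e-05, -6.27595782e+01,  8.44083969e-01, -3.71827376e+01,
        1.64737890e-02,  1.42082269e-02, -5.09204165e-05]), 'position': array([ 0.15079875, -0.60599883,  0.23027624]), 'tcp_rot': array([-9.86819734e-04,  9.92573062e-01,  1.21645903e-01, -1.30421934e-04]), 'wrist_force': array([ 0.3381354 ,  0.42885669, -0.4375583 ]), 'ft_torque': array([-0.00312429,  0.00901692, -0.02055567]), 'opening': 1.000173970858857}
0.0187
scene {'fx': 377.0167159619704, 'fy': 377.0167159619704, 'cx': 314.8267936393201, 'cy': 202.3351303902263, 'k1': -0.021562747631096314, 'world_from_camera': array([[ 0.84955055, -0.36905648,  0.37691004,  0.16036597],
       [-0.52750596, -0.5928063 ,  0.60853772, -0.56308409],
       [-0.00115015, -0.71580585, -0.69829841,  0.75059244],
       [ 0.        ,  0.        ,  0.        ,  1. 
[... 199 characters left out ...]
7,  0.64066289, -0.02285419],
       [-0.75647587,  0.34255555, -0.5571355 ,  0.49753909],
       [ 0.00466138, -0.84901541, -0.52834752,  0.53339251],
       [ 0.        ,  0.        ,  0.        ,  1.        ]])}
wrist {'fx': 278.418222003314, 'fy': 278.418222003314, 'cx': 322.7991193840144, 'cy': 203.64014996086263, 'k1': -0.031938470156073026, 'mount': array([[ 6.38927377e-04, -9.44789505e-01, -3.27677254e-01,
         8.53282776e-02],
       [ 9.99999785e-01,  5.56219016e-04,  3.46125187e-04,
        -2.06368577e-05],
       [-1.44755124e-04, -3.27677405e-01,  9.44789658e-01,
        -1.43057848e-01],
       [ 0.00000000e+00,  0.00000000e+00,  0.00000000e+00,
         1.00000000e+00]])}
```

View pics/scene0.png

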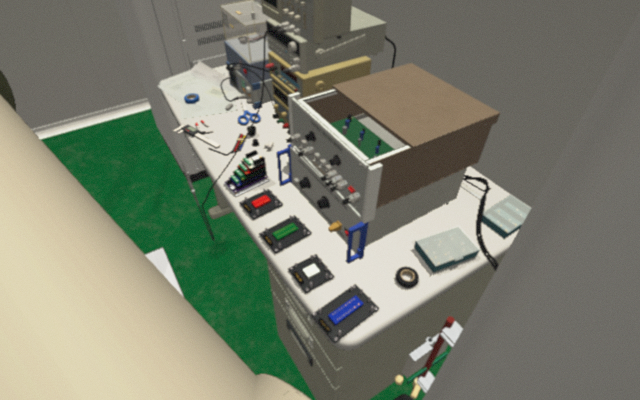

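View pics/side0.png

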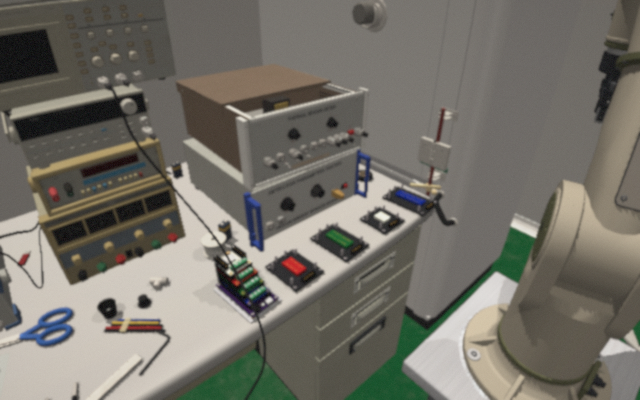

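View pics/wrist0.png

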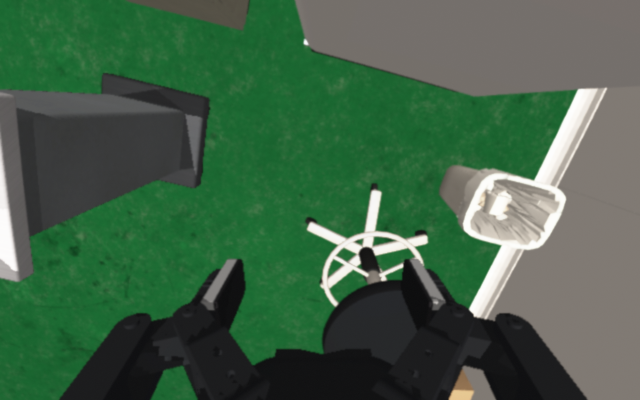

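The scene camera shows the stack near (247,175), with adapters red (262,203), green (286,233), white (311,272) and blue (347,312). In the side view the stack is near (245,285) and the adapters run from (294,267) to (410,200). I'll zoom in and measure the pads next.

```bash
cat > h.py <<'E'
import numpy as np, cv2
from scipy.spatial.transform import Rotation as R
def Rq(q): return R.from_quat([q[1],q[2],q[3],q[0]]).as_matrix()
class Cam:
    def __init__(s,info,state=None):
        s.i=info; s.K=np.array([[info['fx'],0,info['cx']],[0,info['fy'],info['cy']],[0,0,1.]]); s.d=np.array([info['k1'],0,0,0,0.])
        if 'mount' in info:
            T=np.eye(4);T[:3,:3]=Rq(state['tcp_rot']);T[:3,3]=state['position'];s.T=T@info['mount']
        else: s.T=np.array(info['world_from_camera'])
    def plane(s,px,z):
        u=cv2.undistortPoints(np.array(px,float).reshape(-1,1,2),s.K,s.d).reshape(-1,2)
        d=np.c_[u,np.ones(len(u))]@s.T[:3,:3].T; o=s.T[:3,3]
        return o+d*((z-o[2])/d[:,2])[:,None]
    def proj(s,P):
        P=np.atleast_2d(P).astype(float); Ti=np.linalg.inv(s.T)
        return cv2.projectPoints(P,cv2.Rodrigues(Ti[:3,:3])[0],Ti[:3,3],s.K,s.d)[0].reshape(-1,2)
def mask(im,c):
    h=cv2.cvtColor(im,cv2.COLOR_RGB2HSV);H,S,V=[h[:,:,k].astype(int) for k in range(3)]
    m={'red':(S>150)&((H<8)|(H>172))&(V>70),'green':(S>120)&(H>45)&(H<80)&(V>50),'blue':(S>120)&(H>105)&(H<130)&(V>60),'white':(S<50)&(V>150)}[c]
    return m.astype(np.uint8)*255
def crop(im,x,y,w,h,f,name):
    cv2.imwrite(name,cv2.resize(im[y:y+h,x:x+w,::-1],None,fx=f,fy=f,interpolation=cv2.INTER_CUBIC))
E
python3 - <<'E'
from h import *
from plant import env
for n,c0 in (("scene",{'red':(262,203),'green':(286,233),'white':(311,271),'blue':(347,310)}),("side",{'red':(294,267),'green':(340,240),'white':(382,217),'blue':(410,200)})):
    im=cv2.imread(f"pics/{n}0.png")[:,:,::-1].copy(); cam=Cam(env.camera_info(n))
    for c,p in c0.items():
        m=mask(im,c); x,y=p; w=24; mm=np.zeros_like(m); mm[y-w:y+w,x-w:x+w]=m[y-w:y+w,x-w:x+w]
        k,l,st,ce=cv2.connectedComponentsWithStats(mm)
        j=l[y,x] or 1; 
        ct=cv2.findContours((l==j).astype(np.uint8),0,cv2.CHAIN_APPROX_NONE)[0][0].reshape(-1,2)
        P=cam.plane(ct,.016)[:,:2]
        r=cv2.minAreaRect((P*1000).astype(np.float32)); print(n,c,st[j],ce[j].round(1),np.round(cam.plane([ce[j]],.016)[0,:2],4),'rect',np.round(r[1],1),round(r[2],1))
    if n=="scene": crop(im,220,140,200,140,4,"pics/sz0.png"); crop(im,270,220,140,130,4,"pics/sz1.png")
    else: crop(im,200,170,250,150,3,"pics/dz0.png")
E
```

```text
scene red [251 195  20  13 152] [260.6 201. ] [0.4306 0.1619] rect [50.5 32.9] 6.0
scene green [272 223  26  17 214] [284.9 231.1] [0.4349 0.0274] rect [66.1 29.2] 4.7
scene white [303 263  17  14 149] [310.9 269.8] [ 0.4287 -0.1117] rect [28.3 35.1] 89.8
scene blue [328 295  35  30 405] [344.8 309.9] [ 0.4363 -0.24  ] rect [83.4 28.8] 5.8
side red [282 257  24  19 262] [293.6 265.8] [0.4289 0.1669] rect [54.1 30.4] 2.8
side green [326 230  27  18 206] [338.8 238.8] [0.4326 0.0347] rect [66.7 28.1] 6.2
side white [375 212  15  10  97] [381.9 216.2] [ 0.4275 -0.1083] rect [34.7 30.1] 4.4
side blue [395 190  31  16 217] [409.7 197.5] [ 0.4358 -0.233 ] rect [85.5 36.6] 5.5
```

```bash
ls pics
```

```text
dz0.png
scene0.png
side0.png
sz0.png
sz1.png
wrist0.png
```

View pics/sz0.png

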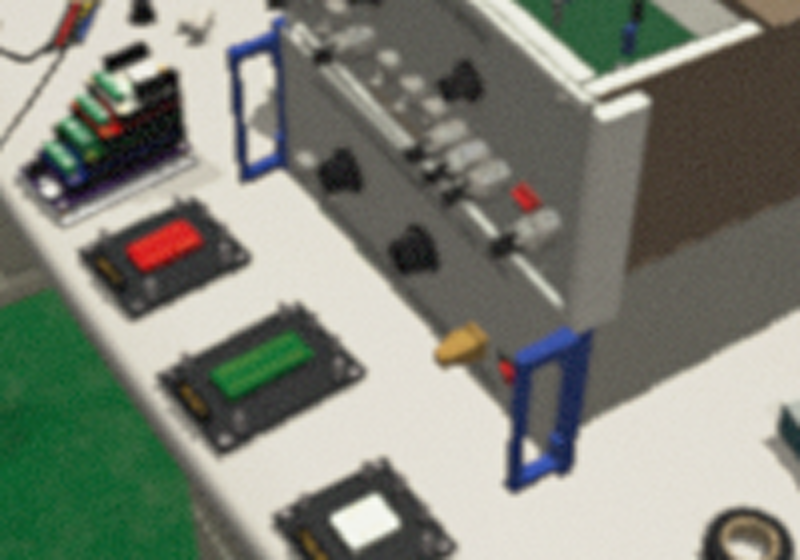

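View pics/sz1.png

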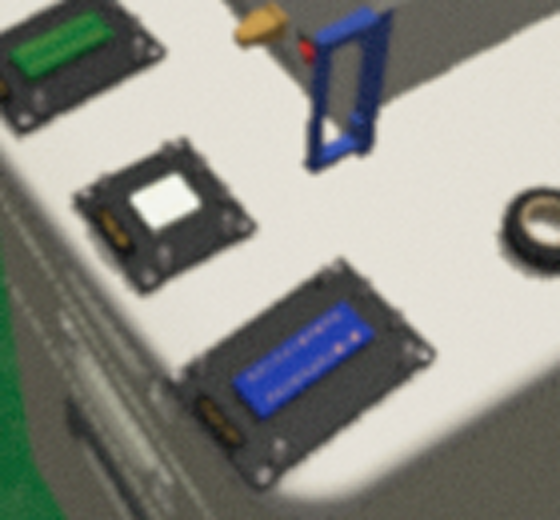

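View pics/dz0.png

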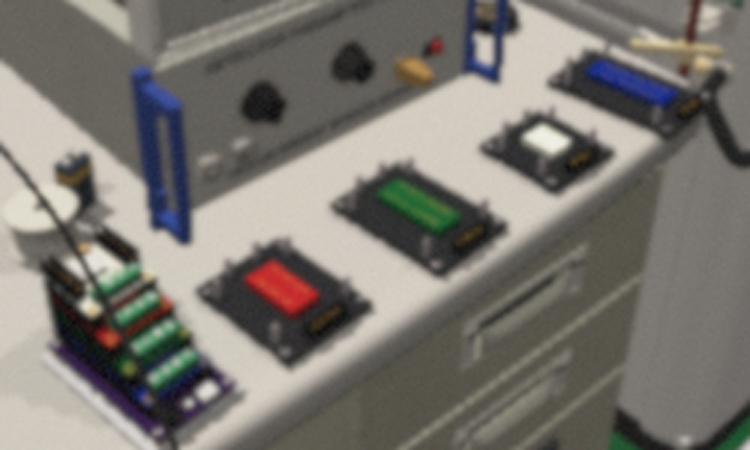

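All four cable headers are on the robot's side, so every adapter's +x points roughly along world +x. I'll work with tool x toward the robot, which keeps the wrist camera clear of the instruments. First I need a move planner.

```bash
cat >> h.py <<'E'
def plan(st,pos,yaw):
    """slide/turn from measured pose to TCP pos with tool down, tool x at yaw(deg)"""
    R0=Rq(st['tcp_rot']); a=np.radians(yaw)
    X=np.array([np.cos(a),np.sin(a),0]);Z=np.array([0,0,-1.]);R1=np.c_[X,np.cross(Z,X),Z]
    s=R0.T@(np.array(pos)-st['position'])/.4; t=R.from_matrix(R0.T@R1).as_rotvec()/2
    print('pos',pos,'yaw',yaw,'slide',s.round(4).tolist(),'turn',t.round(4).tolist())
def show(st):
    R0=Rq(st['tcp_rot']); print('t',round(st['clock'],2),'pos',st['position'].round(4),'yaw',round(np.degrees(np.arctan2(R0[1,0],R0[0,0])),2),'zax',R0[:,2].round(4),'F',st['wrist_force'].round(1),'op',round(st['opening'],3))
E
python3 - <<'E'
from h import *
from plant import env
s=env.sense(); show(s); plan(s,[.44,-.24,.2],110)
E
```

```text
t 0.15 pos [ 0.1508 -0.6061  0.2305] yaw 13.97 zax [-4.0e-04  1.5e-03 -1.0e+00] F [-0.1 -0.1 -0.5] op 1.001
pos [0.44, -0.24, 0.2] yaw 110 slide [0.9226, -0.7136, 0.0773] turn [-0.0006, -0.0006, -0.838]
```

Call:
apply_moves:
  steps:
    - {"slide": [0.31,-0.24,0.02],"turn": [0,0,-0.28]}
    - {"slide": [0.31,-0.24,0.02],"turn": [0,0,-0.28]}
    - {"slide": [0.31,-0.24,0.02],"turn": [0,0,-0.28]}
    - {"slide": [0.31,-0.24,0.02],"turn": [0,0,-0.28]}
    - {"slide": [0.31,-0.24,0.02],"turn": [0,0,-0.28]}
    - {"slide": [0.62,-0.48,0.05],"turn": [0,0,-0.56]}
    - {"slide": [0.62,-0.48,0.05],"turn": [0,0,-0.56]}
    - {"slide": [0.62,-0.48,0.05],"turn": [0,0,-0.56]}
    - {"slide": [0.62,-0.48,0.05],"turn": [0,0,-0.56]}
    - {"slide": [0.62,-0.48,0.05],"turn": [0,0,-0.56]}
    - {"slide": [0.923,-0.714,0.077],"turn": [0,0,-0.84]}
    - {"slide": [0.923,-0.714,0.077],"turn": [0,0,-0.84]}
    - {"slide": [0.923,-0.714,0.077],"turn": [0,0,-0.84]}
    - {"slide": [0.923,-0.714,0.077],"turn": [0,0,-0.84]}
    - {"slide": [0.923,-0.714,0.077],"turn": [0,0,-0.84]}
    - {"slide": [0.923,-0.714,0.077],"turn": [0,0,-0.84]}

```text
clock: 1.48
position: [0.4412, -0.238, 0.2003]
tcp_rot: [-0.0, 0.569, 0.822, 0.0]
wrist_force: [-0.5, -1.2, -0.0]
opening: 1.002
```

```bash
python3 - <<'E'
from h import *
from plant import env
s=env.sense(); show(s); plan(s,[.44,-.2,.16],180)
E
```

```text
t 1.48 pos [ 0.4412 -0.238   0.2003] yaw 110.66 zax [-2.e-04  8.e-04 -1.e+00] F [-0.5 -1.2 -0. ] op 1.002
pos [0.44, -0.2, 0.16] yaw 180 slide [0.0899, 0.0307, 0.1007] turn [0.0003, -0.0003, -0.6051]
```

Call:
apply_moves:
  steps:
    - {"slide": [0.09,0.03,0.1],"turn": [0,0,-0.605]}
    - {"slide": [0.09,0.03,0.1],"turn": [0,0,-0.605]}
    - {"slide": [0.09,0.03,0.1],"turn": [0,0,-0.605]}
    - {"slide": [0.09,0.03,0.1],"turn": [0,0,-0.605]}
    - {"slide": [0.09,0.03,0.1],"turn": [0,0,-0.605]}
    - {"slide": [0.09,0.03,0.1],"turn": [0,0,-0.605]}
    - {"slide": [0.09,0.03,0.1],"turn": [0,0,-0.605]}
    - {"slide": [0.09,0.03,0.1],"turn": [0,0,-0.605]}
    - {"slide": [0.09,0.03,0.1],"turn": [0,0,-0.605]}
    - {"slide": [0.09,0.03,0.1],"turn": [0,0,-0.605]}
    - {"slide": [0.09,0.03,0.1],"turn": [0,0,-0.605]}
    - {"slide": [0.09,0.03,0.1],"turn": [0,0,-0.605]}
    - {"slide": [0.09,0.03,0.1],"turn": [0,0,-0.605]}
    - {"slide": [0.09,0.03,0.1],"turn": [0,0,-0.605]}

```text
clock: 2.65
position: [0.4388, -0.2027, 0.1605]
tcp_rot: [-0.0, 0.006, 1.0, -0.0]
wrist_force: [0.5, -0.2, 1.1]
opening: 1.001
```

```bash
cat > snap.py <<'E'
import sys,pickle
from h import *
from plant import env
s=env.sense(); im=env.capture("wrist"); n=sys.argv[1]
cv2.imwrite(f"pics/{n}.png",im[:,:,::-1]); pickle.dump((s,env.camera_info("wrist")),open(f"pics/{n}.pkl","wb")); show(s)
E
python3 snap.py w1; python3 - <<'E'
from h import *
from plant import env
s=env.sense(); plan(s,[.44,.02,.16],180)
E
```

```text
t 2.65 pos [ 0.4388 -0.2027  0.1605] yaw 179.35 zax [-1.e-04 -1.e-04 -1.e+00] F [ 0.5 -0.2  1.1] op 1.001
pos [0.44, 0.02, 0.16] yaw 180 slide [0.003, 0.5564, 0.0012] turn [-0.0, -0.0, -0.0052]
```

View pics/w1.png

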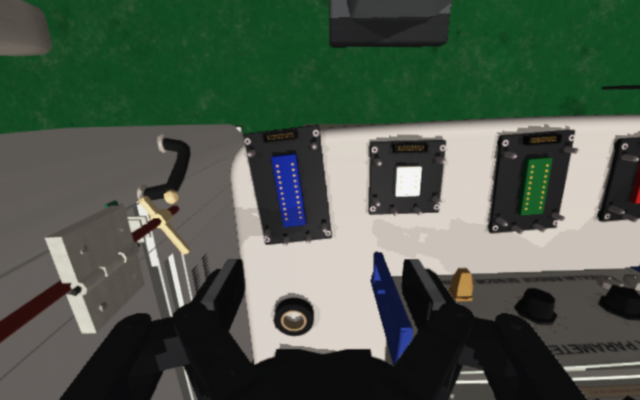

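The wrist view from y≈-0.2 shows the blue pad at (287,190), white at (408,181) and green at (536,185), each with its header at the top, which is the robot side. I'll move on to view red and the stack.

Call:
apply_moves:
  steps:
    - {"slide": [0.003,0.1,0],"turn": [0,0,-0.005]}
    - {"slide": [0.003,0.2,0],"turn": [0,0,-0.005]}
    - {"slide": [0.003,0.3,0],"turn": [0,0,-0.005]}
    - {"slide": [0.003,0.4,0],"turn": [0,0,-0.005]}
    - {"slide": [0.003,0.5,0],"turn": [0,0,-0.005]}
    - {"slide": [0.003,0.6,0],"turn": [0,0,-0.005]}
    - {"slide": [0.003,0.7,0],"turn": [0,0,-0.005]}
    - {"slide": [0.003,0.8,0],"turn": [0,0,-0.005]}
    - {"slide": [0.003,0.9,0],"turn": [0,0,-0.005]}
    - {"slide": [0.003,0.97,0],"turn": [0,0,-0.005]}
    - {"slide": [0.003,1.0,0],"turn": [0,0,-0.005]}
    - {"slide": [0.003,1.0,0],"turn": [0,0,-0.005]}
    - {"slide": [0.003,1.0,0],"turn": [0,0,-0.005]}
    - {"slide": [0.003,1.0,0],"turn": [0,0,-0.005]}

```text
clock: 3.87
position: [0.4411, 0.1965, 0.1603]
tcp_rot: [-0.0, -0.0, 1.0, -0.0]
wrist_force: [0.8, -0.5, 0.4]
opening: 0.999
```

```bash
python3 snap.py w2
```

```text
t 3.87 pos [0.4411 0.1965 0.1603] yaw -179.98 zax [-4.e-04 -7.e-04 -1.e+00] F [ 0.8 -0.5  0.4] op 0.999
```

View pics/w2.png

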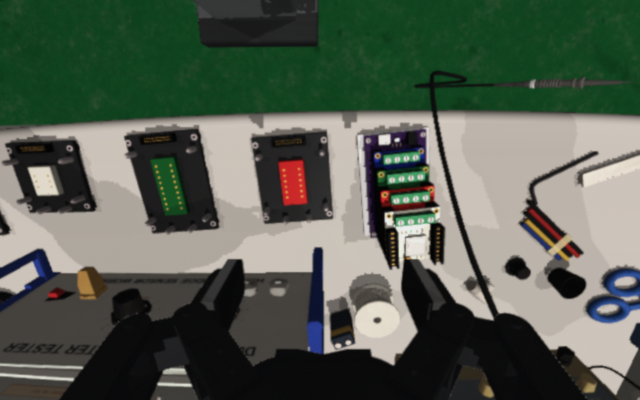

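The view from y≈0.2 shows the red pad at (291,182). The stack runs from (405,140) to (415,250), with its white board's strips at (392,245) and (437,243), and the reel stands at (377,310). A black probe cable runs close to the stack on its +y side. I'll measure the pads, and triangulate the cable.

```bash
cat > pads.py <<'E'
from h import *
import pickle,sys
def pads(n,c0,out=True):
    im=cv2.imread(f"pics/{n}.png")[:,:,::-1].copy(); s,i=pickle.load(open(f"pics/{n}.pkl","rb")); cam=Cam(i,s)
    for c,(x,y) in c0.items():
        m=mask(im,c); k=cv2.getStructuringElement(cv2.MORPH_RECT,(5,5)); m=cv2.morphologyEx(m,cv2.MORPH_CLOSE,k)
        n_,l,st,ce=cv2.connectedComponentsWithStats(m); j=l[y,x]
        ct=max(cv2.findContours((l==j).astype(np.uint8),0,cv2.CHAIN_APPROX_NONE)[0],key=len).reshape(-1,2)
        P=cam.plane(ct,.016)[:,:2]; r=cv2.minAreaRect((P*1000).astype(np.float32))
        print(n,c,'centre',np.round(r[0],1),'size',np.round(r[1],1),'ang',round(r[2],1))
if __name__=="__main__":
    pads("w1",{'blue':(287,190),'white':(408,181),'green':(536,185)})
    pads("w2",{'white':(45,181),'green':(170,187),'red':(291,182)})
    a=cv2.imread("pics/w2.png")[:,:,::-1]; crop(a,340,110,130,170,4.5,"pics/w2z.png")
    a=cv2.imread("pics/w1.png")[:,:,::-1]; crop(a,240,115,220,135,3.6,"pics/w1z.png")
E
python3 pads.py
```

```text
w1 blue centre [ 440.9 -239. ] size [80.9 27.3] ang 6.0
w1 white centre [ 430.7 -111.5] size [32.1 26.1] ang 0.8
w1 green centre [437.8  30. ] size [64.  26.2] ang 4.8
w2 white centre [ 430.6 -111.3] size [31.1 25.9] ang 1.2
w2 green centre [438.   30.1] size [63.2 26.2] ang 4.7
w2 red centre [433.3 164.6] size [49.3 27.3] ang 4.5
```

```bash
ls pics/w2z.png
```

```text
pics/w2z.png
```

View pics/w2z.png

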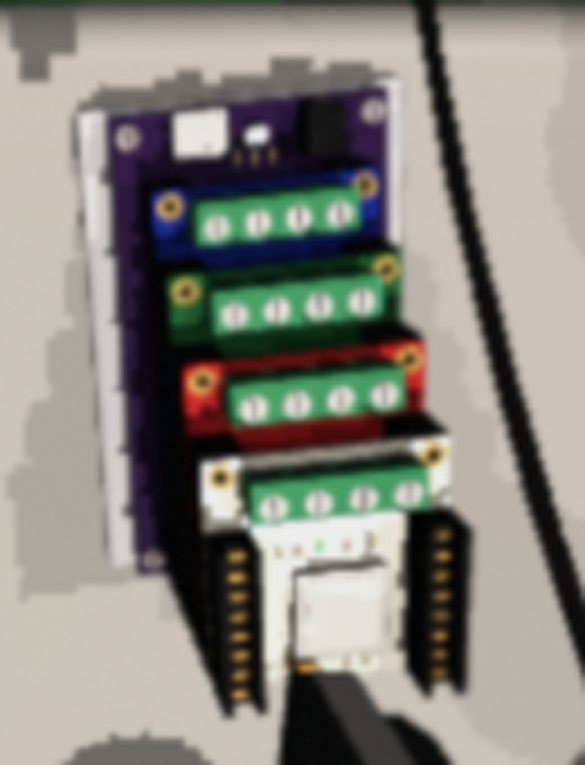

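View pics/w1z.png

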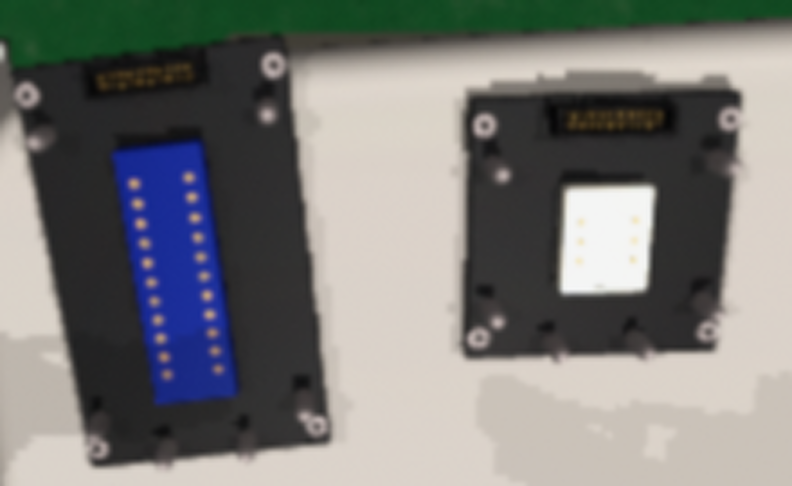

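```bash
python3 - <<'E'
from h import *
import pickle
def L(n):
    s,i=pickle.load(open(f"pics/{n}.pkl","rb")); return Cam(i,s)
c=L("w2"); f=lambda p:np.array(p)/4.5+[340,110]
S=c.plane(f([(236,556),(240,695),(443,537),(440,672)]),.080)*1000
print('sockets\n',S[:,:2].round(1)); print(np.linalg.norm(S[0]-S[2]),np.linalg.norm(S[1]-S[3]),'centre',S.mean(0).round(1))
print('ang strips',np.degrees(np.arctan2(*(S[1]-S[0])[[1,0]])),np.degrees(np.arctan2(*(S[3]-S[2])[[1,0]])), 'cross',np.degrees(np.arctan2(*(S[2]-S[0])[[0,1]])))
for nm,z,pts in (('white',.068,[(220,478),(433,455)]),('red',.054,[(203,382),(409,359)]),('green',.040,[(185,292),(386,269)]),('blue',.026,[(170,206),(365,185)]),('carrier',.010,[(127,138),(374,111)])):
    P=c.plane(f(pts),z)*1000; d=P[1]-P[0]; print(nm,'mid',P.mean(0).round(1),'len',np.linalg.norm(d).round(1),'rot',np.degrees(np.arctan2(-d[0],d[1])).round(2))
c=L("w1"); f=lambda p:np.array(p)/3.6+[240,115]
P=c.plane(f([(503,175),(735,168),(497,320),(715,312)]),.023)*1000; print(P[:,:2].round(1),P.mean(0))
P=c.plane(f([(40,137),(268,113),(97,425),(305,412)]),.023)*1000; print(P[:,:2].round(1),P.mean(0))
E
```

```text
sockets
 [[462.6 258.2]
 [493.9 261.7]
 [458.5 298.6]
 [488.7 302.3]]
40.631674960076786 40.902253711843706 centre [475.9 280.2  80. ]
ang strips 6.363398588801826 6.867804085104357 cross -5.722548152038864
white mid [448.4 278.2  68. ] len 43.0 rot 6.67
red mid [432.4 276.4  54. ] len 43.0 rot 6.81
green mid [416.4 274.5  40. ] len 43.2 rot 6.89
blue mid [400.4 272.8  26. ] len 43.2 rot 6.42
carrier mid [386.6 271.9  10. ] len 56.9 rot 6.44
[[ 409.7 -144.2]
 [ 408.2  -78.4]
 [ 453.1 -143.6]
 [ 451.3  -78.8]] [ 430.57041834 -111.24179008   23.        ]
[[ 397.6 -274.2]
 [ 391.7 -210.3]
 [ 486.  -264.9]
 [ 482.3 -200.8]] [ 439.40178515 -237.53917977   23.        ]
```

```bash
python3 - <<'E'
from h import *
import pickle
from plant import env
s,i=pickle.load(open("pics/w2.pkl","rb")); w=Cam(i,s); sd=Cam(env.camera_info("side")); sc=Cam(env.camera_info("scene"))
for p in [(436,120),(447,170),(468,240),(488,300)]:
    for z in (0,.03,.06,.1,.14,.2):
        P=w.plane([p],z); print(p,z,P[0,:2].round(3),'side',sd.proj(P)[0].round(),'scene',sc.proj(P)[0].round())
im=cv2.imread("pics/side0.png")[:,:,::-1]; crop(im,90,170,200,170,4,"pics/cab1.png")
im=cv2.imread("pics/scene0.png")[:,:,::-1]; crop(im,180,80,120,140,4,"pics/cab2.png")
E
```

```text
(436, 120) 0 [0.369 0.316] side [248. 328.] scene [220. 182.]
(436, 120) 0.03 [0.368 0.304] side [253. 313.] scene [220. 177.]
(436, 120) 0.06 [0.367 0.292] side [257. 298.] scene [219. 171.]
(436, 120) 0.1 [0.365 0.276] side [263. 278.] scene [218. 163.]
(436, 120) 0.14 [0.364 0.261] side [270. 256.] scene [217. 155.]
(436, 120) 0.2 [0.362 0.237] side [281. 221.] scene [215. 141.]
(447, 170) 0 [0.423 0.335] side [224. 315.] scene [234. 173.]
(447, 170) 0.03 [0.416 0.321] side [230. 302.] scene [233. 168.]
(447, 170) 0.06 [0.41  0.308] side [236. 289.] scene [231. 164.]
(447, 170) 0.1 [0.401 0.289] side [245. 270.] scene [228. 157.]
(447, 170) 0.14 [0.393 0.271] side [255. 250.] scene [226. 150.]
(447, 170) 0.2 [0.38  0.244] side [271. 217.] scene [221. 137.]
(468, 240) 0 [0.509 0.374] side [184. 297.] scene [254. 157.]
(468, 240) 0.03 [0.494 0.356] side [193. 287.] scene [251. 154.]
(468, 240) 0.06 [0.479 0.339] side [202. 275.] scene [248. 151.]
(468, 240) 0.1 [0.459 0.315] side [216. 259.] scene [243. 146.]
(468, 240) 0.14 [0.439 0.292] side [230. 241.] scene [238. 141.]
(468, 240) 0.2 [0.409 0.257] side [254. 212.] scene [230. 132.]
(488, 300) 0 [0.598 0.417] side [146. 282.] scene [273. 142.]
(488, 300) 0.03 [0.574 0.395] side [157. 273.] scene [268. 140.]
(488, 300) 0.06 [0.55  0.373] side [169. 263.] scene [264. 138.]
(488, 300) 0.1 [0.519 0.344] side [186. 249.] scene [258. 135.]
(488, 300) 0.14 [0.487 0.315] side [205. 233.] scene [251. 131.]
(488, 300) 0.2 [0.439 0.272] side [236. 208.] scene [238. 125.]
```

View pics/cab1.png

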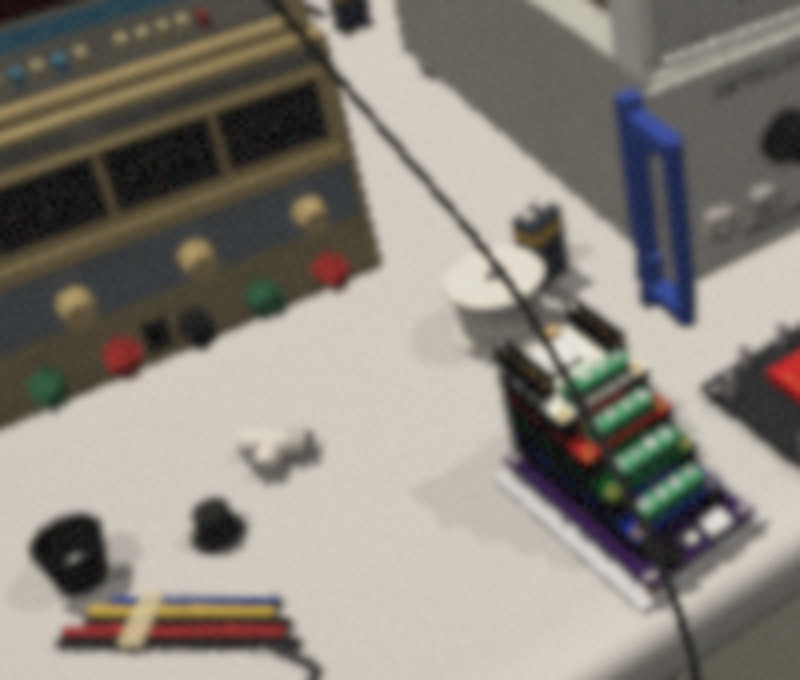

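View pics/cab2.png

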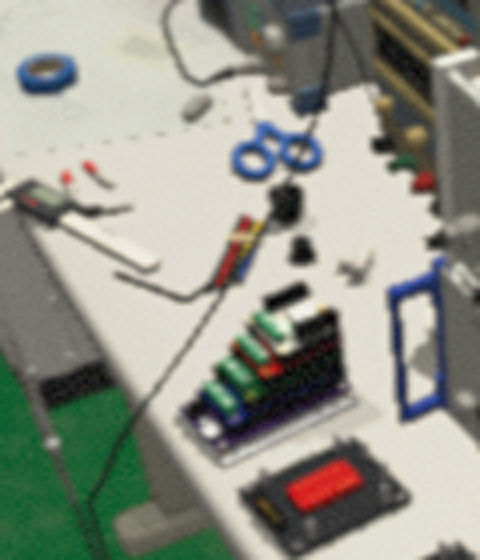

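The cable appears to hang over the stack's +y edge: (0.405,0.298,0.08), (0.449,0.303,0.12), (0.479,0.308,0.15). I'll look again from above the stack, staying clear of it.

```bash
python3 - <<'E'
from h import *
from plant import env
s=env.sense(); show(s); plan(s,[.45,.279,.18],186.5)
E
```

```text
t 3.92 pos [0.4413 0.1962 0.1603] yaw 179.98 zax [-2.e-04 -8.e-04 -1.e+00] F [-0.5  0.5 -0.8] op 1.003
pos [0.45, 0.279, 0.18] yaw 186.5 slide [-0.0218, 0.2071, -0.0493] turn [-0.0004, -0.0001, -0.0569]
```

Call:
apply_moves:
  steps:
    - {"slide": [0,0.03,-0.05],"turn": [0,0,-0.02]}
    - {"slide": [-0.01,0.1,-0.05],"turn": [0,0,-0.057]}
    - {"slide": [-0.02,0.18,-0.05],"turn": [0,0,-0.057]}
    - {"slide": [-0.022,0.207,-0.05],"turn": [0,0,-0.057]}
    - {"slide": [-0.022,0.207,-0.05],"turn": [0,0,-0.057]}
    - {"slide": [-0.022,0.207,-0.05],"turn": [0,0,-0.057]}
  claw: -0.5

```text
clock: 4.42
position: [0.4498, 0.2796, 0.1803]
tcp_rot: [-0.0, -0.058, 0.998, -0.0]
wrist_force: [-0.2, -0.7, -0.1]
opening: 0.749
```

```bash
python3 snap.py w3
```

```text
t 4.42 pos [0.4498 0.2796 0.1803] yaw -173.38 zax [-5.e-04 -5.e-04 -1.e+00] F [-0.2 -0.7 -0.1] op 0.749
```

View pics/w3.png

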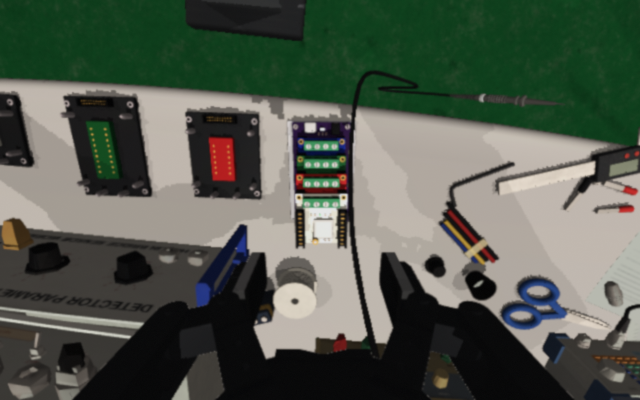

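```bash
python3 - <<'E'
from h import *
import pickle
L=lambda n:Cam(*pickle.load(open(f"pics/{n}.pkl","rb"))[::-1])
w2,w3=L("w2"),L("w3")
a=cv2.imread("pics/w3.png")[:,:,::-1]; crop(a,270,100,130,170,4.5,"pics/w3z.png")
for p in [(436,120),(447,170),(457,205),(468,240),(488,300)]:
    print(p,[(z,*w2.plane([p],z)[0,:2].round(3),*w3.proj(w2.plane([p],z))[0].round()) for z in (0,.03,.06,.09,.12,.15,.18)])
E
```

```text
(436, 120) [(0, np.float64(0.369), np.float64(0.316), np.float64(363.0), np.float64(115.0)), (0.03, np.float64(0.368), np.float64(0.304), np.float64(356.0), np.float64(113.0)), (0.06, np.float64(0.367), np.float64(0.292), np.float64(347.0), np.float64(111.0)), (0.09, np.float64(0.366), np.float64(0.28), np.float64(336.0), np.float64(108.0)), (0.12, np.float64(0.365), np.float64(0.269), np.float64(321.0), np.float64(104.0)), (0.15, np.float64(0.363), np.float64(0.257), np.float64(301.0), np.float64(99.0)), (0.18, np.float64(0.362), np.float64(0.245), np.float64(272.0), np.float64(92.0))]
(447, 170) [(0, np.float64(0.423), np.float64(0.335), np.float64(372.0), np.float64(164.0)), (0.03, np.float64(0.416), np.float64(0.321), np.float64(365.0), np.float64(162.0)), (0.06, np.float64(0.41), np.float64(0.308), np.float64(357.0), np.float64(160.0)), (0.09, np.float64(0.403), np.float64(0.294), np.float64(346.0), np.float64(157.0)), (0.12, np.float64(0.397), np.float64(0.28), np.float64(332.0), np.float64(153.0)), (0.15, np.float64(0.39), np.float64(0.267), np.float64(313.0), np.float64(147.0
[... 1175 characters left out ...]
, np.float64(216.0)), (0.18, np.float64(0.419), np.float64(0.269), np.float64(309.0), np.float64(208.0))]
(488, 300) [(0, np.float64(0.598), np.float64(0.417), np.float64(408.0), np.float64(295.0)), (0.03, np.float64(0.574), np.float64(0.395), np.float64(402.0), np.float64(293.0)), (0.06, np.float64(0.55), np.float64(0.373), np.float64(395.0), np.float64(290.0)), (0.09, np.float64(0.527), np.float64(0.352), np.float64(386.0), np.float64(287.0)), (0.12, np.float64(0.503), np.float64(0.33), np.float64(373.0), np.float64(283.0)), (0.15, np.float64(0.479), np.float64(0.308), np.float64(357.0), np.float64(277.0)), (0.18, np.float64(0.455), np.float64(0.286), np.float64(333.0), np.float64(268.0))]
```

View pics/w3z.png

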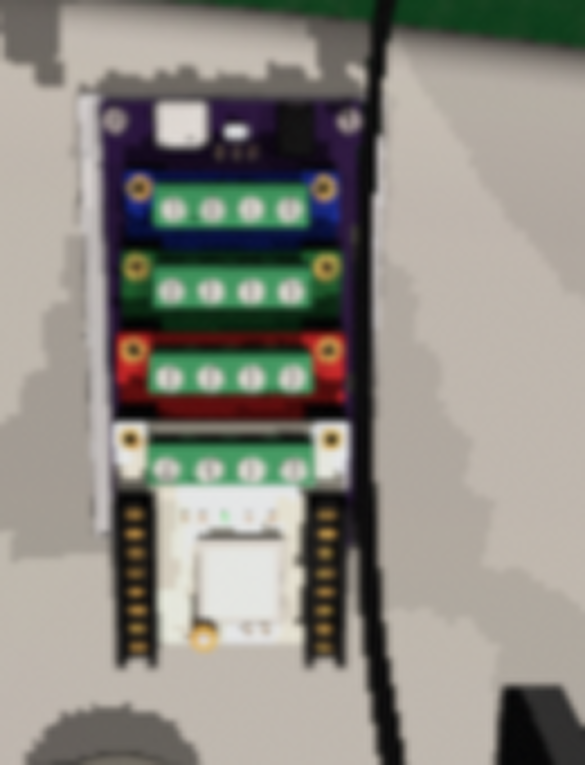

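The second view confirms it: the cable hangs at about (0.43,0.30,0.10) to (0.48,0.308,0.15), skirting the stack's +y edge. It isn't on the task's list, so it may or may not be solid. I'll grip just as planned but descend in small force-checked steps. First I'll refine the white board's pose.

```bash
python3 - <<'E'
from h import *
import pickle
from plant import env
L=lambda n:Cam(*pickle.load(open(f"pics/{n}.pkl","rb"))[::-1])
c=L("w3"); f=lambda p:np.array(p)/4.5+[270,100]
S=c.plane(f([(133,515),(137,648),(326,515),(324,648)]),.080)*1000
print(S[:,:2].round(1),'c',S.mean(0).round(1),np.linalg.norm(S[0]-S[2]))
d=S[2]+S[3]-S[0]-S[1]; print('rot',np.degrees(np.arctan2(-d[0],d[1])), [np.degrees(np.arctan2(*(S[b]-S[a])[[1,0]])) for a,b in((0,1),(2,3))])
for nm,z,pts in (('white',.068,[(130,439),(331,439)]),('red',.054,[(133,349),(329,350)]),('green',.040,[(136,268),(326,267)]),('blue',.026,[(138,188),(323,187)])):
    P=c.plane(f(pts),z)*1000; d=P[1]-P[0]; print(nm,'mid',P.mean(0).round(1),'len',np.linalg.norm(d).round(1),'rot',np.degrees(np.arctan2(-d[0],d[1])).round(2))
E
```

```text
[[463.4 259.4]
 [494.1 263. ]
 [458.7 299.3]
 [489.4 303.2]] c [476.4 281.2  80. ] 40.208146578480424
rot 6.672333070073483 [np.float64(6.675145466933403), np.float64(7.190018144081358)]
white mid [448.4 278.   68. ] len 43.0 rot 6.66
red mid [432.2 276.2  54. ] len 43.2 rot 6.36
green mid [416.7 274.3  40. ] len 43.1 rot 6.96
blue mid [400.5 272.3  26. ] len 43.2 rot 6.96
```

```bash
python3 - <<'E'
from h import *
from plant import env
s=env.sense(); show(s); plan(s,[.467,.2795,.12],186.5)
E
```

```text
t 4.47 pos [0.45   0.2788 0.1802] yaw -173.45 zax [-3.e-04 -1.e-03 -1.e+00] F [ 0.  -0.1  0.3] op 0.749
pos [0.467, 0.2795, 0.12] yaw 186.5 slide [-0.0424, -0.0031, 0.1506] turn [-0.0005, -0.0002, 0.0004]
```

```bash
python3 - <<'E'
from h import *
from plant import env
s=env.sense(); plan(s,[.4718,.2807,.12],186.7)
E
```

```text
pos [0.4718, 0.2807, 0.12] yaw 186.7 slide [-0.0547, -0.0015, 0.1506] turn [-0.0005, -0.0002, -0.0013]
```

Call:
apply_moves:
  steps:
    - {"slide": [-0.02,0,0.03],"turn": [-0.0005,0,-0.001]}
    - {"slide": [-0.04,-0.0015,0.06],"turn": [-0.0005,0,-0.001]}
    - {"slide": [-0.055,-0.0015,0.09],"turn": [-0.0005,0,-0.001]}
    - {"slide": [-0.055,-0.0015,0.12],"turn": [-0.0005,0,-0.001]}
    - {"slide": [-0.055,-0.0015,0.14],"turn": [-0.0005,0,-0.001]}
    - {"slide": [-0.055,-0.0015,0.15],"turn": [-0.0005,0,-0.001]}
    - {"slide": [-0.055,-0.0015,0.15],"turn": [-0.0005,0,-0.001]}

```text
clock: 5.05
position: [0.4706, 0.2819, 0.1195]
tcp_rot: [-0.001, -0.059, 0.998, 0.0]
wrist_force: [0.2, 0.2, -0.0]
opening: 0.75
```

```bash
python3 snap.py w4
```

```text
t 5.05 pos [0.4706 0.2819 0.1195] yaw -173.22 zax [-1.8e-03  2.0e-04 -1.0e+00] F [ 0.2  0.2 -0. ] op 0.75
```

View pics/w4.png

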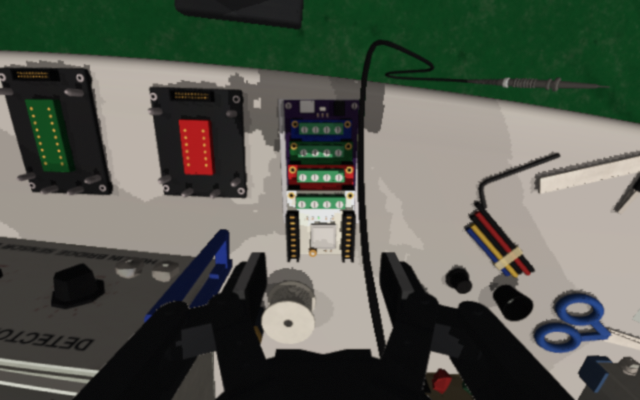

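The close view shows the white board's strips at x≈291 and 350, centred between the fingers, with the cable just inside the +y finger at (370,280). Descending slowly with force checks.

Call:
apply_moves:
  steps:
    - {"slide": [-0.002,-0.002,0.005],"turn": [0,0.0008,0]}
    - {"slide": [-0.002,-0.003,0.01],"turn": [0,0.0008,0]}
    - {"slide": [-0.002,-0.003,0.015],"turn": [0,0.0008,0]}
    - {"slide": [-0.002,-0.003,0.02],"turn": [0,0.0008,0]}
    - {"slide": [-0.002,-0.003,0.025],"turn": [0,0.0008,0]}
    - {"slide": [-0.002,-0.003,0.025],"turn": [0,0.0008,0]}

```text
clock: 5.6
position: [0.4722, 0.2813, 0.1102]
tcp_rot: [-0.001, -0.059, 0.998, 0.0]
wrist_force: [-0.5, -0.4, -0.1]
opening: 0.747
```

Call:
apply_moves:
  steps:
    - {"slide": [0,0,0.005],"turn": [0,0,0]}
    - {"slide": [0,0,0.01],"turn": [0,0,0]}
    - {"slide": [0,0,0.0125],"turn": [0,0,0]}
    - {"slide": [0,0,0.0125],"turn": [0,0,0]}

```text
clock: 5.93
position: [0.4723, 0.2813, 0.1052]
tcp_rot: [-0.001, -0.059, 0.998, 0.0]
wrist_force: [0.1, -0.3, -0.1]
opening: 0.748
```

Call:
apply_moves:
  steps:
    - {"slide": [0,0,0.005],"turn": [0,0,0]}
    - {"slide": [0,0,0.01],"turn": [0,0,0]}
    - {"slide": [0,0,0.0125],"turn": [0,0,0]}
    - {"slide": [0,0,0.0125],"turn": [0,0,0]}

```text
clock: 6.27
position: [0.4723, 0.2813, 0.1002]
tcp_rot: [-0.001, -0.059, 0.998, 0.0]
wrist_force: [-0.1, 0.4, -0.8]
opening: 0.749
```

Call:
apply_moves:
  steps:
    - {"slide": [0,0,0.005],"turn": [0,0,0]}
    - {"slide": [0,0,0.01],"turn": [0,0,0]}
    - {"slide": [0,0,0.0125],"turn": [0,0,0]}
    - {"slide": [0,0,0.0125],"turn": [0,0,0]}

```text
clock: 6.6
position: [0.4723, 0.2813, 0.0952]
tcp_rot: [-0.001, -0.059, 0.998, 0.0]
wrist_force: [0.1, -0.3, 0.1]
opening: 0.749
```

Call:
apply_moves:
  steps:
    - {"slide": [0,0,0.005],"turn": [0,0,0]}
    - {"slide": [0,0,0.01],"turn": [0,0,0]}
    - {"slide": [0,0,0.0125],"turn": [0,0,0]}
    - {"slide": [0,0,0.0125],"turn": [0,0,0]}

```text
clock: 6.93
position: [0.4722, 0.2814, 0.0902]
tcp_rot: [-0.001, -0.059, 0.998, 0.0]
wrist_force: [-0.1, 0.1, -0.4]
opening: 0.746
```

Call:
apply_moves:
  steps:
    - {"slide": [0,0,0.005],"turn": [0,0,0]}
    - {"slide": [0,0,0.01],"turn": [0,0,0]}
    - {"slide": [0,0,0.0125],"turn": [0,0,0]}
    - {"slide": [0,0,0.0125],"turn": [0,0,0]}

```text
clock: 7.27
position: [0.4722, 0.2813, 0.0852]
tcp_rot: [-0.001, -0.059, 0.998, 0.0]
wrist_force: [0.8, -0.3, 0.1]
opening: 0.75
```

```bash
python3 snap.py w5
```

```text
t 7.27 pos [0.4722 0.2813 0.0852] yaw -173.22 zax [-2.1e-03  7.0e-04 -1.0e+00] F [ 0.8 -0.3  0.1] op 0.75
```

View pics/w5.png

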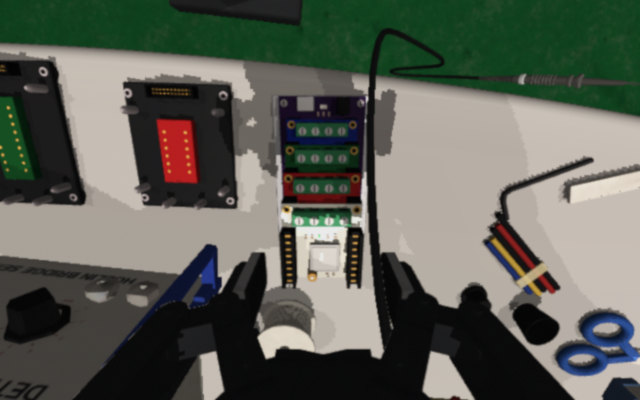

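No force yet, although the gripper body is past the cable line, so the cable looks non-solid. The board is well centred between the fingers. I'll go down to grip height.

Call:
apply_moves:
  steps:
    - {"slide": [0,0,0.006],"turn": [0,0,0]}
    - {"slide": [0,0,0.012],"turn": [0,0,0]}
    - {"slide": [0,0,0.018],"turn": [0,0,0]}
    - {"slide": [0,0,0.02],"turn": [0,0,0]}
    - {"slide": [0,0,0.02],"turn": [0,0,0]}

```text
clock: 7.73
position: [0.4722, 0.2813, 0.0772]
tcp_rot: [-0.001, -0.059, 0.998, 0.0]
wrist_force: [1.1, -0.4, 0.6]
opening: 0.75
```

Call:
apply_moves:
  steps:
    - {"slide": [0,0,0.006],"turn": [0,0,0]}
    - {"slide": [0,0,0.012],"turn": [0,0,0]}
    - {"slide": [0,0,0.018],"turn": [0,0,0]}
    - {"slide": [0,0,0.024],"turn": [0,0,0]}
    - {"slide": [0,0,0.0255],"turn": [0,0,0]}
    - {"slide": [0,0,0.0255],"turn": [0,0,0]}

```text
clock: 8.23
position: [0.4722, 0.2814, 0.0671]
tcp_rot: [-0.001, -0.059, 0.998, 0.0]
wrist_force: [-0.3, -0.3, -0.9]
opening: 0.754
```

Call:
apply_moves:
  steps:
    - {"slide": [0,0,0],"turn": [0,0,0]}
    - {"slide": [0,0,0],"turn": [0,0,0]}
    - {"slide": [0,0,0],"turn": [0,0,0]}
    - {"slide": [0,0,0],"turn": [0,0,0]}
    - {"slide": [0,0,0],"turn": [0,0,0]}
  claw: -0.3

```text
clock: 8.65
position: [0.4724, 0.2815, 0.0674]
tcp_rot: [-0.001, -0.059, 0.998, 0.0]
wrist_force: [0.4, -0.1, -1.1]
opening: 0.65
```

```bash
python3 snap.py w6
```

```text
t 8.65 pos [0.4724 0.2815 0.0674] yaw -173.22 zax [-1.6e-03  9.0e-04 -1.0e+00] F [ 0.4 -0.1 -1.1] op 0.65
```

View pics/w6.png

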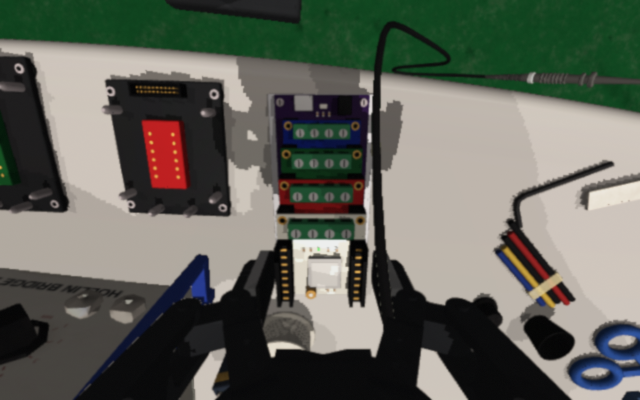

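The fingers now straddle the strips at x≈277 and 366 with equal gaps, and the cable passes through the gripper without force. Closing.

Call:
apply_moves:
  steps:
    - {"slide": [0,0,0],"turn": [0,0,0]}
    - {"slide": [0,0,0],"turn": [0,0,0]}
    - {"slide": [0,0,0],"turn": [0,0,0]}
    - {"slide": [0,0,0],"turn": [0,0,0]}
    - {"slide": [0,0,0],"turn": [0,0,0]}
    - {"slide": [0,0,0],"turn": [0,0,0]}
  claw: 1

```text
clock: 9.2
position: [0.4727, 0.2817, 0.0679]
tcp_rot: [-0.0, -0.059, 0.998, 0.001]
wrist_force: [-1.0, -0.8, 6.0]
opening: 0.564
```

Call:
apply_moves:
  steps:
    - {"slide": [0,0,-0.003],"turn": [0,0,0]}
    - {"slide": [0,0,-0.006],"turn": [0,0,0]}
    - {"slide": [0,0,-0.01],"turn": [0,0,0]}
    - {"slide": [0,0,-0.016],"turn": [0,0,0]}
    - {"slide": [0,0,-0.022],"turn": [0,0,0]}
    - {"slide": [0,0,-0.028],"turn": [0,0,0]}
    - {"slide": [0,0,-0.034],"turn": [0,0,0]}
    - {"slide": [0,0,-0.04],"turn": [0,0,0]}
    - {"slide": [0,0,-0.04],"turn": [0,0,0]}

```text
clock: 9.95
position: [0.4726, 0.2817, 0.084]
tcp_rot: [-0.0, -0.059, 0.998, 0.001]
wrist_force: [0.1, 1.1, -1.5]
opening: 0.563
```

```bash
python3 snap.py w7; python3 -c "
from h import *
from plant import env
cv2.imwrite('pics/s7.png',cv2.resize(env.capture('side')[200:340,180:330,::-1],None,fx=4,fy=4))"
```

```text
t 9.95 pos [0.4726 0.2817 0.084 ] yaw -173.22 zax [-9.0e-04  1.3e-03 -1.0e+00] F [ 0.1  1.1 -1.5] op 0.563
```

View pics/w7.png

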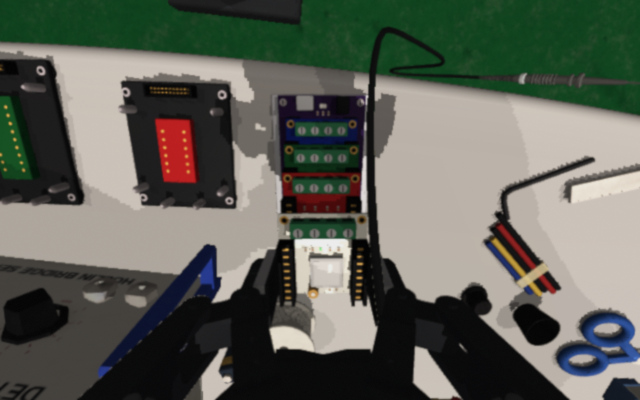

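View pics/s7.png

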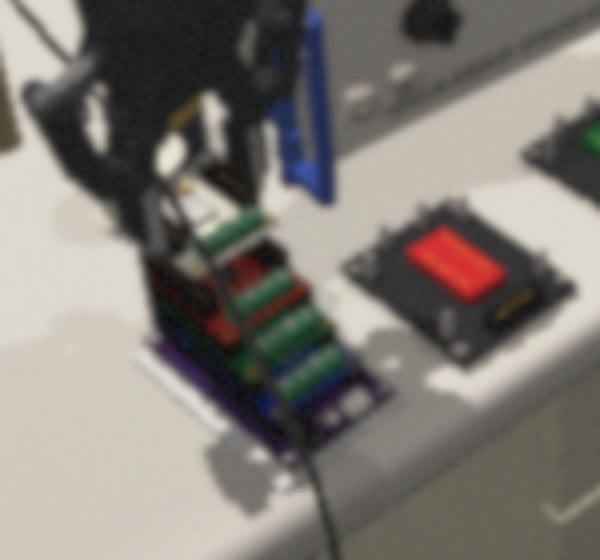

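White is lifted level and red stays behind. I'll measure how it sits in the hand.

```bash
python3 - <<'E'
from h import *
a=cv2.imread("pics/w7.png")[:,:,::-1]; crop(a,260,200,120,115,6,"pics/w7z.png")
E
```

```text
(no output)
```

View pics/w7z.png

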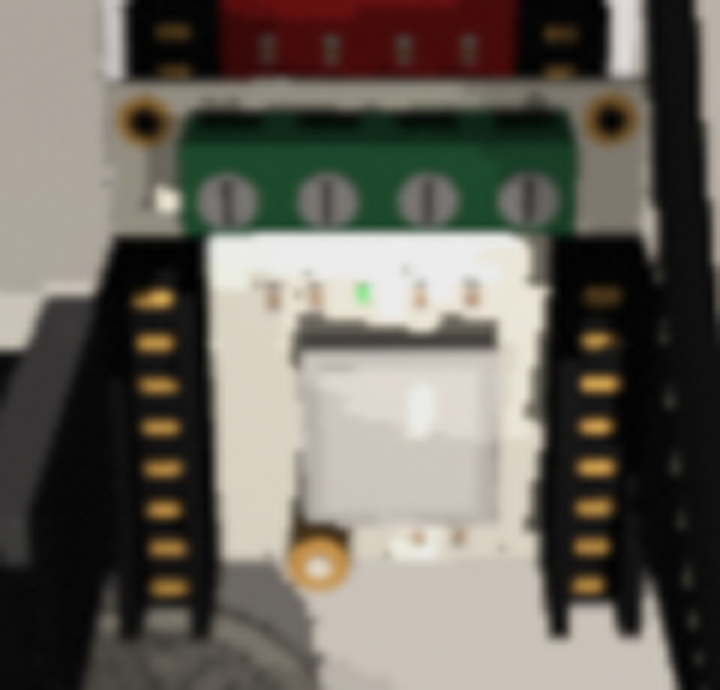

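```bash
cat > inhand.py <<'E'
from h import *
import pickle
def inhand(n,f,o,sock,edge,du=-.0019):
    s,i=pickle.load(open(f"pics/{n}.pkl","rb")); c=Cam(i,s); g=lambda p:np.array(p)/f+np.array(o)
    R0=Rq(s['tcp_rot']); z0=s['position'][2]
    T=lambda P:(P-s['position'])@R0*1000
    S=T(c.plane(g(sock),z0+du+.014)); E=T(c.plane(g(edge),z0+du+.002))
    # board x axis ~ -tool x
    d=S[2]+S[3]-S[0]-S[1]
    print('sockets tool-frame mid',S.mean(0).round(1),'ang(deg about tool z)',np.degrees(np.arctan2(-d[0],d[1])).round(2),'len x',np.linalg.norm(S[1]-S[0]).round(1),'wid',np.linalg.norm(S[2]-S[0]).round(1)); print('end edge tool x',E[:,:2].round(1))
E
python3 - <<'E'
from inhand import *
inhand("w7",6,(260,200),[(153,299),(168,587),(602,296),(588,585)],[(144,82),(610,82),(144,120),(610,120)])
from plant import env
s=env.sense(); show(s); plan(s,[.45,.28,.11],185)
plan(s,[.435,-.11,.11],181)
E
```

```text
sockets tool-frame mid [ -2.7   0.2 -12.1] ang(deg about tool z) -0.37 len x 30.6 wid 39.6
end edge tool x [[ 28.3 -21.2]
 [ 28.3  21.5]
 [ 24.5 -21.4]
 [ 24.5  21.7]]
t 10.05 pos [0.4725 0.2814 0.0835] yaw -173.23 zax [-1.4e-03  9.0e-04 -1.0e+00] F [ 0.1 -1.2 -0.1] op 0.564
pos [0.45, 0.28, 0.11] yaw 185 slide [0.0562, 0.0032, -0.0662] turn [0.0005, -0.0007, 0.0155]
pos [0.435, -0.11, 0.11] yaw 181 slide [0.2085, -0.9606, -0.067] turn [0.0005, -0.0007, 0.0504]
```

Call:
apply_moves:
  steps:
    - {"slide": [0,0,-0.03],"turn": [0,0,0]}
    - {"slide": [0.02,-0.005,-0.06],"turn": [0,0,0]}
    - {"slide": [0.055,-0.02,-0.067],"turn": [0,0,0]}
    - {"slide": [0.09,-0.035,-0.067],"turn": [0.0003,-0.0005,0]}
    - {"slide": [0.105,-0.07,-0.067],"turn": [0.0005,-0.0007,0.005]}
    - {"slide": [0.11,-0.11,-0.067],"turn": [0.0005,-0.0007,0.01]}
    - {"slide": [0.116,-0.16,-0.067],"turn": [0.0005,-0.0007,0.015]}
    - {"slide": [0.123,-0.22,-0.067],"turn": [0.0005,-0.0007,0.02]}
    - {"slide": [0.13,-0.28,-0.067],"turn": [0.0005,-0.0007,0.025]}
    - {"slide": [0.137,-0.34,-0.067],"turn": [0.0005,-0.0007,0.03]}
    - {"slide": [0.144,-0.4,-0.067],"turn": [0.0005,-0.0007,0.035]}
    - {"slide": [0.151,-0.46,-0.067],"turn": [0.0005,-0.0007,0.04]}
    - {"slide": [0.158,-0.52,-0.067],"turn": [0.0005,-0.0007,0.045]}
    - {"slide": [0.165,-0.58,-0.067],"turn": [0.0005,-0.0007,0.05]}
    - {"slide": [0.172,-0.65,-0.067],"turn": [0.0005,-0.0007,0.05]}
    - {"slide": [0.18,-0.72,-0.067],"turn": [0.0005,-0.0007,0.05]}
    - {"slide": [0.188,-0.79,-0.067],"turn": [0.0005,-0.0007,0.05]}
    - {"slide": [0.196,-0.85,-0.067],"turn": [0.0005,-0.0007,0.05]}
    - {"slide": [0.203,-0.91,-0.067],"turn": [0.0005,-0.0007,0.05]}
    - {"slide": [0.2085,-0.9606,-0.067],"turn": [0.0005,-0.0007,0.05]}

```text
clock: 11.72
position: [0.4349, -0.1118, 0.1107]
tcp_rot: [0.0, -0.009, 1.0, -0.0]
wrist_force: [0.2, -1.3, -0.9]
opening: 0.562
```

Call:
apply_moves:
  steps:
    - {"slide": [0,0,0],"turn": [0,0,0]}
    - {"slide": [0,0,0],"turn": [0,0,0]}

```text
clock: 11.88
position: [0.435, -0.1108, 0.1104]
tcp_rot: [0.0, -0.008, 1.0, 0.0]
wrist_force: [0.2, 0.4, -1.9]
opening: 0.565
```

```bash
python3 snap.py w8;  python3 - <<'E'
from h import *
from plant import env
s=env.sense(); show(s); plan(s,[.4333,-.1113,.05],181)
E
```

```text
t 11.88 pos [ 0.435  -0.1108  0.1104] yaw -179.09 zax [ 2.e-04  0.e+00 -1.e+00] F [ 0.2  0.4 -1.9] op 0.565
t 11.93 pos [ 0.4351 -0.1096  0.1104] yaw -178.97 zax [ 2.e-04  2.e-04 -1.e+00] F [ 0.1  0.6 -0.8] op 0.568
pos [0.4333, -0.1113, 0.05] yaw 181 slide [0.0047, -0.0042, 0.1509] turn [0.0001, 0.0001, 0.0003]
```

View pics/w8.png

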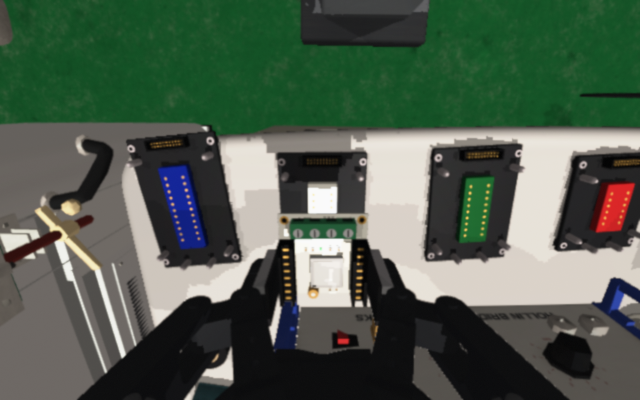

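The white board, with terminals facing the robot, is lined up ahead of its adapter's header (322,160). The blue, green and red adapters are visible at (183,207), (476,209) and (613,207). Lowering.

Call:
apply_moves:
  steps:
    - {"slide": [0.003,-0.003,0.02],"turn": [0,0,0]}
    - {"slide": [0.0045,-0.004,0.045],"turn": [0,0,0]}
    - {"slide": [0.0045,-0.004,0.075],"turn": [0,0,0]}
    - {"slide": [0.0045,-0.004,0.1],"turn": [0,0,0]}
    - {"slide": [0.0045,-0.004,0.125],"turn": [0,0,0]}
    - {"slide": [0.0045,-0.004,0.145],"turn": [0,0,0]}
    - {"slide": [0.0045,-0.004,0.151],"turn": [0,0,0]}
    - {"slide": [0.0045,-0.004,0.151],"turn": [0,0,0]}

```text
clock: 12.6
position: [0.4326, -0.1112, 0.0486]
tcp_rot: [-0.001, -0.009, 1.0, 0.0]
wrist_force: [-0.3, -0.2, -0.8]
opening: 0.564
```

```bash
python3 snap.py w9; python3 - <<'E'
from h import *
from plant import env
a=cv2.imread("pics/w9.png")[:,:,::-1]; crop(a,220,120,200,180,4,"pics/w9z.png")
s=env.sense(); plan(s,[.4333,-.1113,.02],181)
cv2.imwrite('pics/s9.png',cv2.resize(env.capture('side')[150:270,320:470,::-1],None,fx=4,fy=4))
E
```

```text
t 12.6 pos [ 0.4326 -0.1112  0.0486] yaw -178.93 zax [-1.6e-03  9.0e-04 -1.0e+00] F [-0.3 -0.2 -0.8] op 0.564
pos [0.4333, -0.1113, 0.02] yaw 181 slide [-0.0006, 0.0, 0.0731] turn [0.0003, -0.0004, 0.0006]
```

View pics/w9z.png

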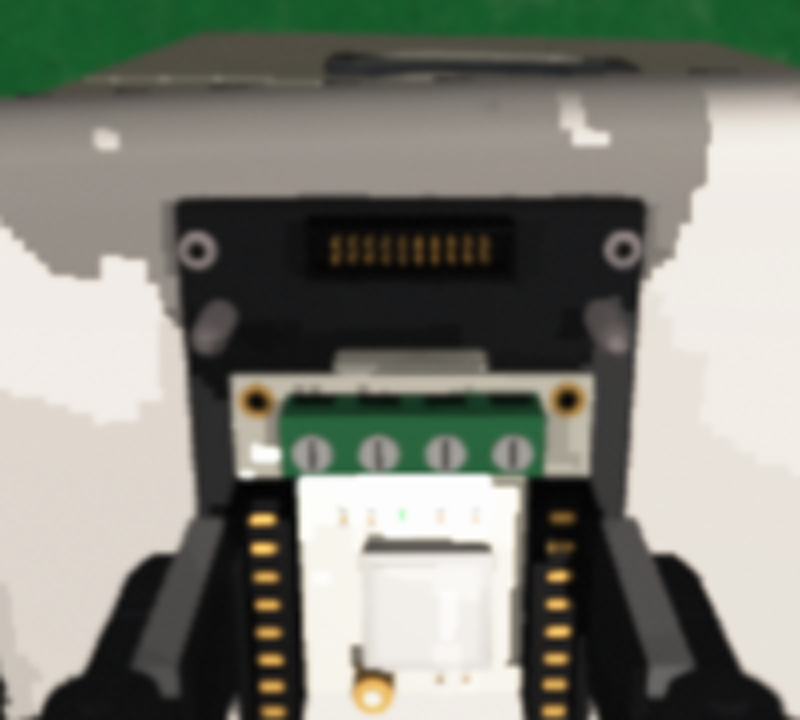

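View pics/s9.png

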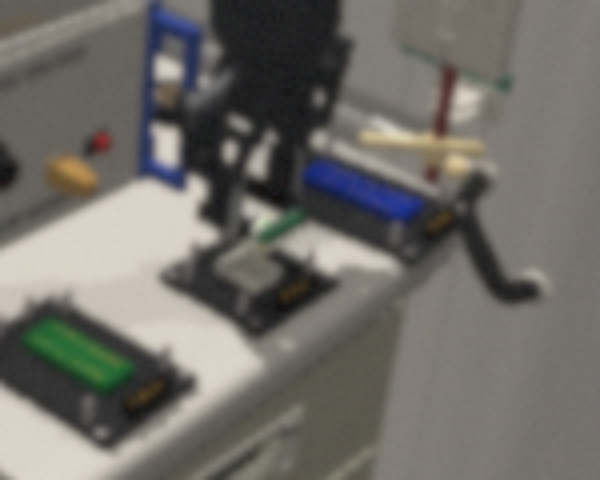

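Alignment is good: the board spans 230–592, the mounting rings sit at 197 and 623, and all three midpoints (including the pad's) are at about x=411. Setting down.

Call:
apply_moves:
  steps:
    - {"slide": [0,0,0.012],"turn": [0.0003,-0.0004,0]}
    - {"slide": [-0.001,0,0.025],"turn": [0.0003,-0.0004,0]}
    - {"slide": [-0.001,0,0.04],"turn": [0.0003,-0.0004,0]}
    - {"slide": [-0.001,0,0.052],"turn": [0.0003,-0.0004,0]}
    - {"slide": [-0.001,0,0.062],"turn": [0.0003,-0.0004,0]}
    - {"slide": [-0.001,0,0.069],"turn": [0.0003,-0.0004,0]}
    - {"slide": [-0.001,0,0.071],"turn": [0.0003,-0.0004,0]}
    - {"slide": [-0.001,0,0.071],"turn": [0.0003,-0.0004,0]}

```text
clock: 13.37
position: [0.4334, -0.1115, 0.0208]
tcp_rot: [0.0, -0.009, 1.0, -0.0]
wrist_force: [0.3, 0.7, -0.1]
opening: 0.562
```

Call:
apply_moves:
  steps:
    - {"slide": [0,0,0.001],"turn": [0,0,0]}
    - {"slide": [0,0,0.002],"turn": [0,0,0]}
    - {"slide": [0,0,0.003],"turn": [0,0,0]}
    - {"slide": [0,0,0.004],"turn": [0,0,0]}
    - {"slide": [0,0,0.004],"turn": [0,0,0]}

```text
clock: 13.78
position: [0.4336, -0.1116, 0.0195]
tcp_rot: [0.0, -0.009, 1.0, -0.0]
wrist_force: [-0.6, 0.7, -0.6]
opening: 0.566
```

Call:
apply_moves:
  steps:
    - {"slide": [0,0,0.001],"turn": [0,0,0]}
    - {"slide": [0,0,0.002],"turn": [0,0,0]}
    - {"slide": [0,0,0.0025],"turn": [0,0,0]}
    - {"slide": [0,0,0.0025],"turn": [0,0,0]}

```text
clock: 14.12
position: [0.4335, -0.1116, 0.0184]
tcp_rot: [0.0, -0.009, 1.0, -0.0]
wrist_force: [0.4, 0.3, -1.2]
opening: 0.566
```

Call:
apply_moves:
  steps:
    - {"slide": [0,0,0.001],"turn": [0,0,0]}
    - {"slide": [0,0,0.002],"turn": [0,0,0]}
    - {"slide": [0,0,0.0025],"turn": [0,0,0]}
    - {"slide": [0,0,0.0025],"turn": [0,0,0]}

```text
clock: 14.45
position: [0.4336, -0.1116, 0.0178]
tcp_rot: [0.0, -0.009, 1.0, -0.0]
wrist_force: [-2.9, 0.1, 6.5]
opening: 0.564
```

Contact with 6.5 N at TCP 0.0178, where it was predicted. Releasing.

Call:
apply_moves:
  steps:
    - {"slide": [0,0,0],"turn": [0,0,0]}
    - {"slide": [0,0,0],"turn": [0,0,0]}
    - {"slide": [0,0,0],"turn": [0,0,0]}
    - {"slide": [0,0,0],"turn": [0,0,0]}
    - {"slide": [0,0,0],"turn": [0,0,0]}
  claw: -0.45

```text
clock: 14.87
position: [0.4335, -0.1116, 0.0174]
tcp_rot: [0.0, -0.009, 1.0, -0.0]
wrist_force: [-0.5, 0.3, -0.6]
opening: 0.724
```

Call:
apply_moves:
  steps:
    - {"slide": [0,0,-0.01],"turn": [0,0,0]}
    - {"slide": [0,0,-0.025],"turn": [0,0,0]}
    - {"slide": [0,0,-0.05],"turn": [0,0,0]}
    - {"slide": [0,0,-0.1],"turn": [0,0,0]}
    - {"slide": [0,0,-0.16],"turn": [0,0,0]}
    - {"slide": [0,0,-0.2],"turn": [0,0,0]}
    - {"slide": [0,0,-0.2],"turn": [0,0,0]}

```text
clock: 15.45
position: [0.436, -0.1119, 0.1016]
tcp_rot: [0.003, -0.009, 1.0, -0.002]
wrist_force: [0.9, -1.0, 0.1]
opening: 0.725
```

```bash
python3 snap.py w10; python3 - <<'E'
from h import *
from plant import env
a=cv2.imread("pics/w10.png")[:,:,::-1]; crop(a,230,120,180,150,4,"pics/w10z.png")
s=env.sense(); plan(s,[.4639,.2798,.11],186.7)
E
```

```text
t 15.45 pos [ 0.436  -0.1119  0.1016] yaw -178.93 zax [ 0.0064 -0.0032 -1.    ] F [ 0.9 -1.   0.1] op 0.725
pos [0.4639, 0.2798, 0.11] yaw 186.7 slide [-0.09, 0.9779, -0.0277] turn [-0.0016, 0.0022, -0.0494]
```

View pics/w10z.png

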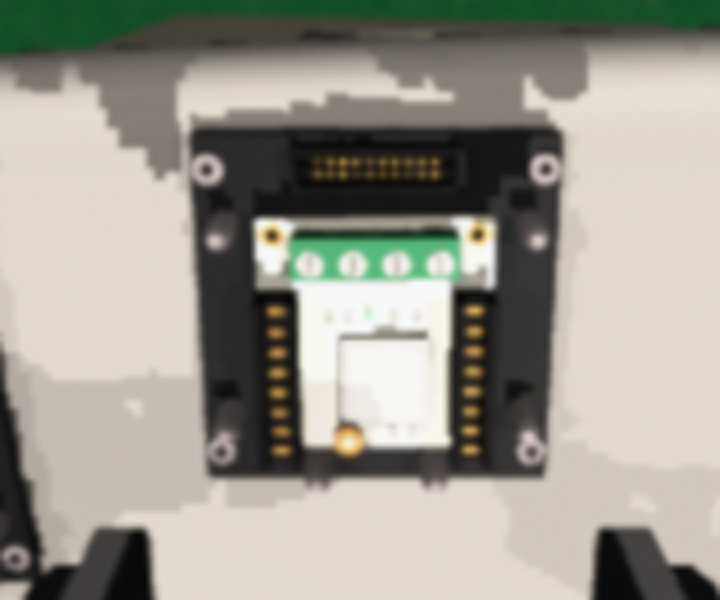

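White sits level on its pad inside the posts, terminals at the header end. Next, red.

Call:
apply_moves:
  steps:
    - {"slide": [0,0.03,-0.03],"turn": [-0.0016,0.002,0]}
    - {"slide": [0,0.09,-0.05],"turn": [-0.0016,0.002,0]}
    - {"slide": [0,0.16,-0.05],"turn": [-0.0016,0.002,0]}
    - {"slide": [0,0.24,-0.05],"turn": [-0.0016,0.002,-0.01]}
    - {"slide": [0,0.32,-0.05],"turn": [-0.0016,0.002,-0.02]}
    - {"slide": [0,0.4,-0.05],"turn": [-0.0016,0.002,-0.03]}
    - {"slide": [0,0.48,-0.05],"turn": [-0.0016,0.002,-0.04]}
    - {"slide": [0,0.56,-0.05],"turn": [-0.0016,0.002,-0.05]}
    - {"slide": [0,0.64,-0.05],"turn": [-0.0016,0.002,-0.05]}
    - {"slide": [0,0.72,-0.05],"turn": [-0.0016,0.002,-0.05]}
    - {"slide": [0,0.8,-0.05],"turn": [-0.0016,0.002,-0.05]}
    - {"slide": [-0.01,0.87,-0.05],"turn": [-0.0016,0.002,-0.05]}
    - {"slide": [-0.03,0.93,-0.05],"turn": [-0.0016,0.002,-0.05]}
    - {"slide": [-0.06,0.965,-0.05],"turn": [-0.0016,0.002,-0.05]}
    - {"slide": [-0.08,0.978,-0.04],"turn": [-0.0016,0.002,-0.05]}
    - {"slide": [-0.083,0.978,-0.028],"turn": [-0.0016,0.002,-0.05]}
    - {"slide": [-0.083,0.978,-0.028],"turn": [-0.0016,0.002,-0.05]}
    - {"slide": [-0.083,0.978,-0.028],"turn": [-0.0016,0.002,-0.05]}

```text
clock: 17.0
position: [0.459, 0.2786, 0.1075]
tcp_rot: [-0.003, -0.058, 0.998, 0.001]
wrist_force: [0.3, -0.4, 0.4]
opening: 0.726
```

```bash
python3 snap.py w11; python3 - <<'E'
from h import *
from plant import env
a=cv2.imread("pics/w11.png")[:,:,::-1]; crop(a,270,120,100,150,5,"pics/w11z.png")
s=env.sense(); plan(s,[.4618,.2802,.0535],186.7)
E
```

```text
t 17.0 pos [0.459  0.2786 0.1075] yaw -173.29 zax [-5.4e-03  9.0e-04 -1.0e+00] F [ 0.3 -0.4  0.4] op 0.726
pos [0.4618, 0.2802, 0.0535] yaw 186.7 slide [-0.0075, 0.0027, 0.1361] turn [0.0008, -0.0022, 0.0]
```

View pics/w11z.png

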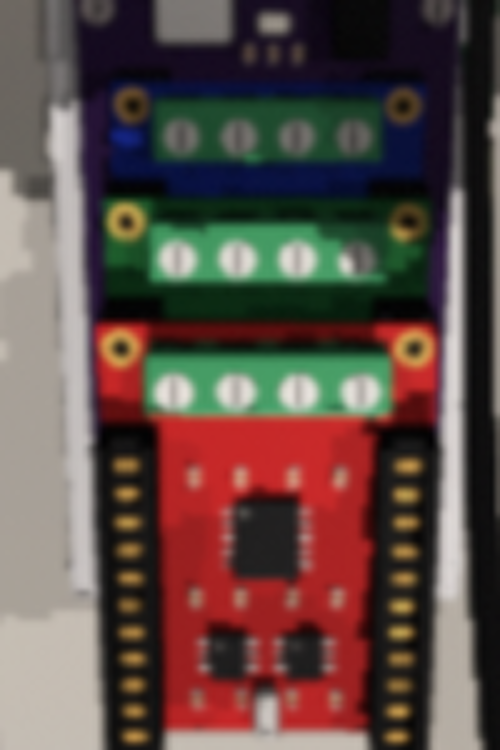

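```bash
python3 - <<'E'
from h import *
import pickle
s,i=pickle.load(open("pics/w11.pkl","rb")); c=Cam(i,s); f=lambda p:np.array(p)/5+[270,120]
P=c.plane(f([(121,348),(413,348)]),.054)*1000; d=P[1]-P[0]; m=P.mean(0); a=np.arctan2(-d[0],d[1]); print(m.round(1),np.linalg.norm(d).round(1),np.degrees(a))
print('body', m[:2]+30.3*np.array([np.cos(a),np.sin(a)]))
from plant import env
s=env.sense();show(s); plan(s,[.4618,.2802,.0535],186.7)
E
```

```text
[432.4 276.1  54. ] 42.9 6.721286452118522
body [462.45380456 279.65098291]
t 17.05 pos [0.4592 0.2787 0.108 ] yaw -173.3 zax [-0.0046  0.0011 -1.    ] F [0.2 1.1 0.5] op 0.725
pos [0.4618, 0.2802, 0.0535] yaw 186.7 slide [-0.0075, 0.0027, 0.1361] turn [0.0008, -0.0022, 0.0]
```

Call:
apply_moves:
  steps:
    - {"slide": [-0.003,0.002,0.01],"turn": [0.0008,-0.002,0]}
    - {"slide": [-0.0075,0.002,0.025],"turn": [0.0008,-0.002,0]}
    - {"slide": [-0.0075,0.002,0.045],"turn": [0.0008,-0.002,0]}
    - {"slide": [-0.0075,0.002,0.065],"turn": [0.0008,-0.002,0]}
    - {"slide": [-0.0075,0.002,0.085],"turn": [0.0008,-0.002,0]}
    - {"slide": [-0.0075,0.002,0.1],"turn": [0.0008,-0.002,0]}
    - {"slide": [-0.0075,0.002,0.11],"turn": [0.0008,-0.002,0]}
    - {"slide": [-0.0075,0.002,0.12],"turn": [0.0008,-0.002,0]}
    - {"slide": [-0.0075,0.002,0.12],"turn": [0.0008,-0.002,0]}
    - {"slide": [-0.0075,0.002,0.12],"turn": [0.0008,-0.002,0]}

```text
clock: 17.88
position: [0.4622, 0.2816, 0.0604]
tcp_rot: [0.0, -0.059, 0.998, 0.001]
wrist_force: [-0.2, -0.9, -1.0]
opening: 0.722
```

```bash
python3 snap.py w12; python3 - <<'E'
from h import *
from plant import env
s=env.sense(); plan(s,[.462,.28,.0535],186.7)
E
```

```text
t 17.88 pos [0.4622 0.2816 0.0604] yaw -173.21 zax [ 3.0e-04  1.3e-03 -1.0e+00] F [-0.2 -0.9 -1. ] op 0.722
pos [0.462, 0.28, 0.0535] yaw 186.7 slide [0.0014, -0.004, 0.0179] turn [0.0007, 0.0005, 0.0007]
```

View pics/w12.png

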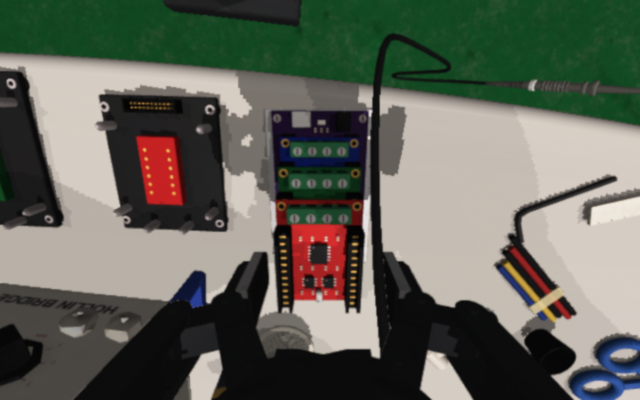

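The red board's strips at x≈283 and 353 lie centred between the fingers. Lowering the last bit and gripping.

Call:
apply_moves:
  steps:
    - {"slide": [0.0005,-0.002,0.006],"turn": [0.0005,0.0003,0]}
    - {"slide": [0.001,-0.003,0.012],"turn": [0.0005,0.0003,0]}
    - {"slide": [0.001,-0.003,0.017],"turn": [0.0005,0.0003,0]}
    - {"slide": [0.001,-0.003,0.017],"turn": [0.0005,0.0003,0]}

```text
clock: 18.27
position: [0.4618, 0.2799, 0.0532]
tcp_rot: [-0.0, -0.059, 0.998, -0.0]
wrist_force: [-0.4, 0.6, 0.4]
opening: 0.722
```

Call:
apply_moves:
  steps:
    - {"slide": [0,0,0],"turn": [0,0,0]}
    - {"slide": [0,0,0],"turn": [0,0,0]}
    - {"slide": [0,0,0],"turn": [0,0,0]}
    - {"slide": [0,0,0],"turn": [0,0,0]}
    - {"slide": [0,0,0],"turn": [0,0,0]}
    - {"slide": [0,0,0],"turn": [0,0,0]}
    - {"slide": [0,0,0],"turn": [0,0,0]}
    - {"slide": [0,0,0],"turn": [0,0,0]}
  claw: 1

```text
clock: 18.93
position: [0.4622, 0.2805, 0.054]
tcp_rot: [0.0, -0.059, 0.998, 0.0]
wrist_force: [-0.7, 0.4, 5.8]
opening: 0.563
```

Call:
apply_moves:
  steps:
    - {"slide": [0,0,-0.003],"turn": [0,0,0]}
    - {"slide": [0,0,-0.006],"turn": [0,0,0]}
    - {"slide": [0,0,-0.01],"turn": [0,0,0]}
    - {"slide": [0,0,-0.016],"turn": [0,0,0]}
    - {"slide": [0,0,-0.022],"turn": [0,0,0]}
    - {"slide": [0,0,-0.028],"turn": [0,0,0]}
    - {"slide": [0,0,-0.036],"turn": [0,0,0]}
    - {"slide": [0,0,-0.045],"turn": [0,0,0]}
    - {"slide": [0,0,-0.06],"turn": [0,0,0]}
    - {"slide": [0,0,-0.07],"turn": [0,0,0]}
    - {"slide": [0,0,-0.07],"turn": [0,0,0]}

```text
clock: 19.85
position: [0.4626, 0.2807, 0.0829]
tcp_rot: [0.001, -0.059, 0.998, 0.0]
wrist_force: [0.9, -0.5, -0.5]
opening: 0.564
```

```bash
python3 snap.py w13; python3 - <<'E'
from h import *
from plant import env
a=cv2.imread("pics/w13.png")[:,:,::-1]; crop(a,260,190,120,120,5,"pics/w13z.png")
s=env.sense(); plan(s,[.434,.1646,.095],184)
cv2.imwrite('pics/s13.png',cv2.resize(env.capture('side')[200:340,180:330,::-1],None,fx=4,fy=4))
E
python3 - <<'E'
from pads import pads
pads("w12",{'red':(158,172)});pads("w11",{'red':(200,150)}) if 0 else None
E
```

```text
t 19.85 pos [0.4626 0.2807 0.0829] yaw -173.22 zax [ 1.6e-03  9.0e-04 -1.0e+00] F [ 0.9 -0.5 -0.5] op 0.564
pos [0.434, 0.1646, 0.095] yaw 184 slide [0.1046, -0.2793, -0.0319] turn [0.0003, 0.0006, 0.0242]
w12 red centre [433.5 164.9] size [48.7 27.5] ang 4.5
```

View pics/w13z.png

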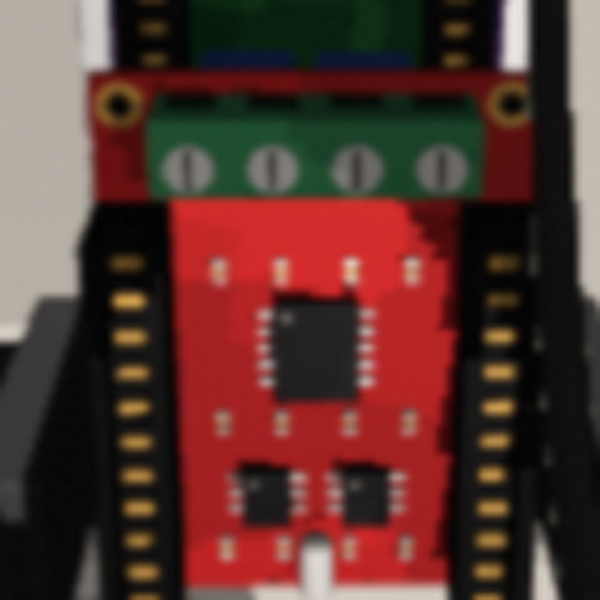

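View pics/s13.png

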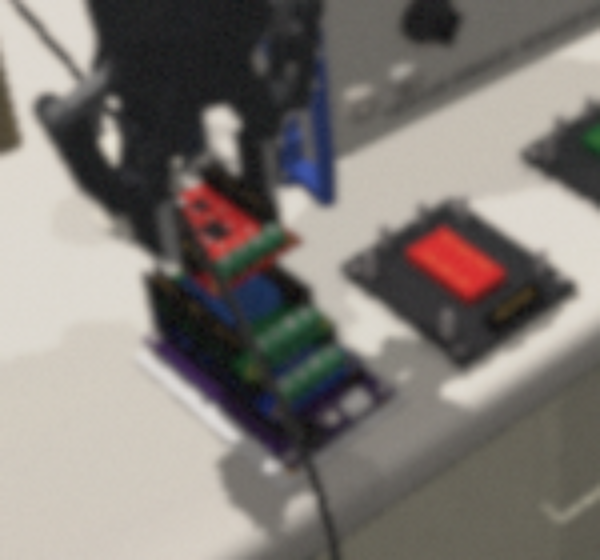

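```bash
python3 - <<'E'
from inhand import *
inhand("w13",5,(260,190),[(127,263),(143,572),(503,263),(490,572)],[(119,72),(511,72),(119,104),(511,104)],-.002)
a=cv2.imread("pics/w12.png")[:,:,::-1]; crop(a,90,80,150,165,4,"pics/w12z.png")
E
```

```text
sockets tool-frame mid [ -3.1   0.4 -12. ] ang(deg about tool z) -0.01 len x 39.5 wid 39.4
end edge tool x [[ 33.7 -21.1]
 [ 33.7  21.6]
 [ 30.  -21.3]
 [ 30.   21.8]]
```

View pics/w12z.png

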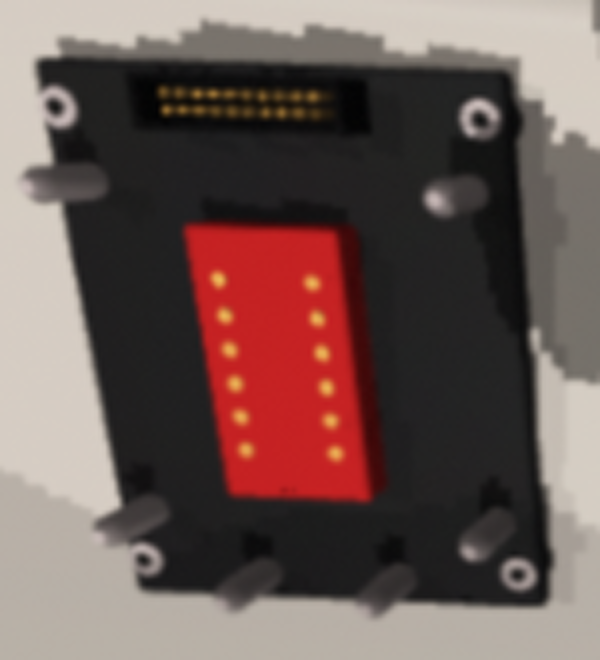

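```bash
python3 - <<'E'
from h import *
import pickle
s,i=pickle.load(open("pics/w12.pkl","rb")); c=Cam(i,s); f=lambda p:np.array(p)/4+[90,80]
def rep(pts,z):
    P=c.plane(f(pts),z)[:,:2]*1000; d=P[2]+P[3]-P[0]-P[1]; e=P[1]+P[3]-P[0]-P[2]
    print(P.mean(0).round(1),np.degrees(np.arctan2(d[1],d[0])).round(2),np.degrees(np.arctan2(-e[0],e[1])).round(2),np.linalg.norm(d)/2,np.linalg.norm(e)/2)
rep([(58,107),(480,119),(147,559),(517,574)],.008)
rep([(218,279),(312,283),(246,451),(336,454)],.016)
rep([(184,226),(336,229),(230,495),(372,500)],.016)
E
```

```text
[433.2 164.1] 4.49 4.5 82.67317014857714 72.08040879377117
[434.  164.5] 4.69 4.37 30.29287964841419 16.17574780790275
[433.8 165. ] 4.77 4.95 47.62966097410493 25.86124359623212
```

```bash
python3 - <<'E'
from h import *
from plant import env
s=env.sense(); show(s); plan(s,[.4337,.1646,.083],184.5)
E
```

```text
t 19.95 pos [0.4622 0.2802 0.0819] yaw -173.23 zax [ 6.e-04  2.e-04 -1.e+00] F [-0.9  0.5 -0.7] op 0.565
pos [0.4337, 0.1646, 0.083] yaw 184.5 slide [0.1047, -0.2787, -0.0028] turn [0.0001, 0.0003, 0.0198]
```

Call:
apply_moves:
  steps:
    - {"slide": [0.02,-0.02,-0.005],"turn": [0,0,0]}
    - {"slide": [0.05,-0.05,-0.005],"turn": [0,0,0.003]}
    - {"slide": [0.08,-0.09,-0.005],"turn": [0,0,0.008]}
    - {"slide": [0.095,-0.14,-0.005],"turn": [0,0,0.014]}
    - {"slide": [0.1,-0.19,-0.005],"turn": [0,0,0.02]}
    - {"slide": [0.104,-0.24,-0.004],"turn": [0,0,0.02]}
    - {"slide": [0.105,-0.27,-0.003],"turn": [0,0.0003,0.02]}
    - {"slide": [0.105,-0.279,0.01],"turn": [0,0.0003,0.02]}
    - {"slide": [0.105,-0.279,0.04],"turn": [0,0.0003,0.02]}
    - {"slide": [0.105,-0.279,0.07],"turn": [0,0.0003,0.02]}
    - {"slide": [0.105,-0.279,0.09],"turn": [0,0.0003,0.02]}
    - {"slide": [0.105,-0.279,0.1],"turn": [0,0.0003,0.02]}
    - {"slide": [0.105,-0.279,0.1],"turn": [0,0.0003,0.02]}
    - {"slide": [0.105,-0.279,0.1],"turn": [0,0.0003,0.02]}

```text
clock: 21.12
position: [0.433, 0.1653, 0.0413]
tcp_rot: [-0.001, -0.04, 0.999, 0.0]
wrist_force: [-0.2, -0.3, -0.7]
opening: 0.565
```

```bash
python3 snap.py w14; python3 - <<'E'
from h import *
from plant import env
a=cv2.imread("pics/w14.png")[:,:,::-1]; crop(a,220,120,200,180,4,"pics/w14z.png")
s=env.sense(); show(s); plan(s,[.4337,.1646,.021],184.5)
E
```

```text
t 21.12 pos [0.433  0.1653 0.0413] yaw -175.43 zax [-1.6e-03  6.0e-04 -1.0e+00] F [-0.2 -0.3 -0.7] op 0.565
t 21.17 pos [0.4334 0.1652 0.0417] yaw -175.45 zax [-7.e-04  6.e-04 -1.e+00] F [-0.1 -0.1 -1.4] op 0.569
pos [0.4337, 0.1646, 0.021] yaw 184.5 slide [-0.0007, -0.0017, 0.0517] turn [0.0003, -0.0003, 0.0004]
```

View pics/w14z.png

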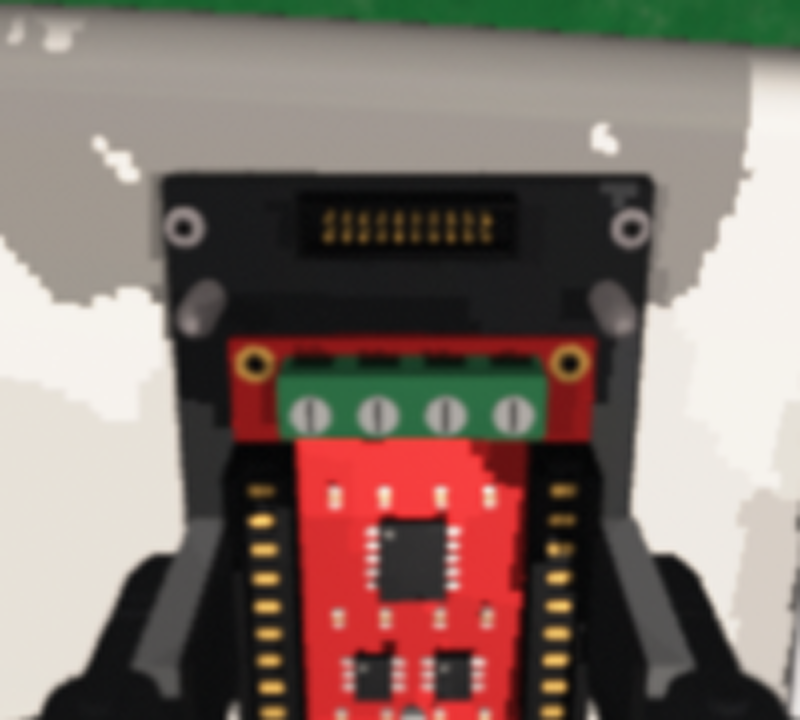

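The board's middle (x≈412) is about 0.6 mm to the right of the rings' middle (407.5), which matches the planned correction. Lowering to contact.

Call:
apply_moves:
  steps:
    - {"slide": [0,-0.001,0.01],"turn": [0.0003,-0.0003,0]}
    - {"slide": [-0.0005,-0.0015,0.022],"turn": [0.0003,-0.0003,0]}
    - {"slide": [-0.0005,-0.0015,0.034],"turn": [0.0003,-0.0003,0]}
    - {"slide": [-0.0005,-0.0015,0.044],"turn": [0.0003,-0.0003,0]}
    - {"slide": [-0.0005,-0.0015,0.05],"turn": [0.0003,-0.0003,0]}
    - {"slide": [-0.0005,-0.0015,0.053],"turn": [0.0003,-0.0003,0]}
    - {"slide": [-0.0005,-0.0015,0.054],"turn": [0.0003,-0.0003,0]}
    - {"slide": [-0.0005,-0.0015,0.055],"turn": [0.0003,-0.0003,0]}
    - {"slide": [-0.0005,-0.0015,0.055],"turn": [0.0003,-0.0003,0]}

```text
clock: 21.92
position: [0.4338, 0.1639, 0.0197]
tcp_rot: [0.0, -0.039, 0.999, -0.0]
wrist_force: [-0.1, 0.1, -0.1]
opening: 0.561
```

Call:
apply_moves:
  steps:
    - {"slide": [0,0,0.001],"turn": [0,0,0]}
    - {"slide": [0,0,0.002],"turn": [0,0,0]}
    - {"slide": [0,0,0.0025],"turn": [0,0,0]}
    - {"slide": [0,0,0.0025],"turn": [0,0,0]}

```text
clock: 22.25
position: [0.4337, 0.1638, 0.0186]
tcp_rot: [0.0, -0.039, 0.999, -0.0]
wrist_force: [0.3, -0.4, -1.7]
opening: 0.563
```

Call:
apply_moves:
  steps:
    - {"slide": [0,0.0008,0.001],"turn": [0,0,0]}
    - {"slide": [0,0.0008,0.002],"turn": [0,0,0]}
    - {"slide": [0,0.0008,0.0025],"turn": [0,0,0]}
    - {"slide": [0,0.0008,0.0025],"turn": [0,0,0]}

```text
clock: 22.58
position: [0.4338, 0.1643, 0.018]
tcp_rot: [0.0, -0.039, 0.999, -0.0]
wrist_force: [-2.4, -0.3, 6.2]
opening: 0.564
```

Contact (6 N at 0.018). Releasing and backing up.

Call:
apply_moves:
  steps:
    - {"slide": [0,0,0],"turn": [0,0,0]}
    - {"slide": [0,0,0],"turn": [0,0,0]}
    - {"slide": [0,0,0],"turn": [0,0,0]}
    - {"slide": [0,0,0],"turn": [0,0,0]}
    - {"slide": [0,0,0],"turn": [0,0,0]}
  claw: -0.45

```text
clock: 23.0
position: [0.4337, 0.1642, 0.0176]
tcp_rot: [0.0, -0.039, 0.999, -0.0]
wrist_force: [-0.1, 0.4, 0.6]
opening: 0.727
```

Call:
apply_moves:
  steps:
    - {"slide": [0,0,-0.01],"turn": [0,0,0]}
    - {"slide": [0,0,-0.025],"turn": [0,0,0]}
    - {"slide": [0,0,-0.05],"turn": [0,0,0]}
    - {"slide": [0,0,-0.1],"turn": [0,0,0]}
    - {"slide": [0,0,-0.15],"turn": [0,0,0]}
    - {"slide": [0,0,-0.18],"turn": [0,0,0]}
    - {"slide": [0,0,-0.18],"turn": [0,0,0]}

```text
clock: 23.58
position: [0.4354, 0.165, 0.0927]
tcp_rot: [0.003, -0.039, 0.999, 0.0]
wrist_force: [0.6, 0.4, -1.0]
opening: 0.725
```

```bash
python3 snap.py w15; python3 - <<'E'
from h import *
from plant import env
a=cv2.imread("pics/w15.png")[:,:,::-1]; crop(a,230,100,180,150,4,"pics/w15z.png")
s=env.sense(); plan(s,[.4538,.2792,.09],186.7)
E
```

```text
t 23.58 pos [0.4354 0.165  0.0927] yaw -175.52 zax [ 5.1e-03  2.0e-04 -1.0e+00] F [ 0.6  0.4 -1. ] op 0.725
pos [0.4538, 0.2792, 0.09] yaw 186.7 slide [-0.0696, 0.2824, 0.003] turn [-0.0004, 0.0018, -0.0196]
```

View pics/w15z.png

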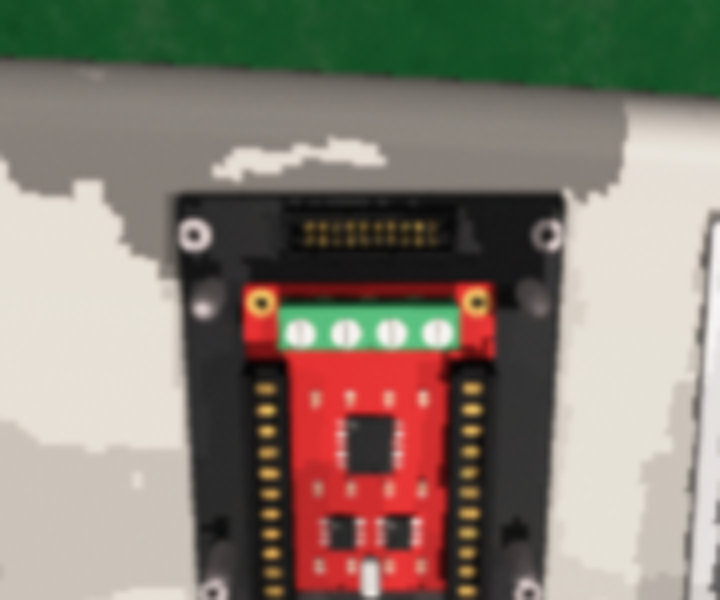

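Red is seated between the posts, terminals at the header end. On to green.

Call:
apply_moves:
  steps:
    - {"slide": [0,0.02,0],"turn": [0,0.0015,0]}
    - {"slide": [-0.005,0.07,0],"turn": [-0.0004,0.0015,-0.005]}
    - {"slide": [-0.01,0.13,0],"turn": [-0.0004,0.0015,-0.01]}
    - {"slide": [-0.02,0.19,0],"turn": [-0.0004,0.0015,-0.02]}
    - {"slide": [-0.04,0.25,0],"turn": [-0.0004,0.0015,-0.02]}
    - {"slide": [-0.06,0.28,0],"turn": [-0.0004,0.0015,-0.02]}
    - {"slide": [-0.066,0.281,0.003],"turn": [-0.0004,0.0015,-0.02]}
    - {"slide": [-0.066,0.281,0.003],"turn": [-0.0004,0.0015,-0.02]}
    - {"slide": [-0.066,0.281,0.003],"turn": [-0.0004,0.0015,-0.02]}

```text
clock: 24.38
position: [0.4505, 0.2776, 0.0873]
tcp_rot: [-0.003, -0.059, 0.998, -0.0]
wrist_force: [1.1, -0.1, 0.2]
opening: 0.724
```

```bash
python3 snap.py w16; python3 - <<'E'
from h import *
from plant import env
a=cv2.imread("pics/w16.png")[:,:,::-1]; crop(a,270,120,100,150,4,"pics/w16z.png")
s=env.sense(); show(s)
E
```

```text
t 24.38 pos [0.4505 0.2776 0.0873] yaw -173.23 zax [-0.0049 -0.0011 -1.    ] F [ 1.1 -0.1  0.2] op 0.724
t 24.43 pos [0.4507 0.2772 0.0875] yaw -173.27 zax [-0.0044 -0.0012 -1.    ] F [-0.2 -0.4 -0.6] op 0.723
```

View pics/w16z.png

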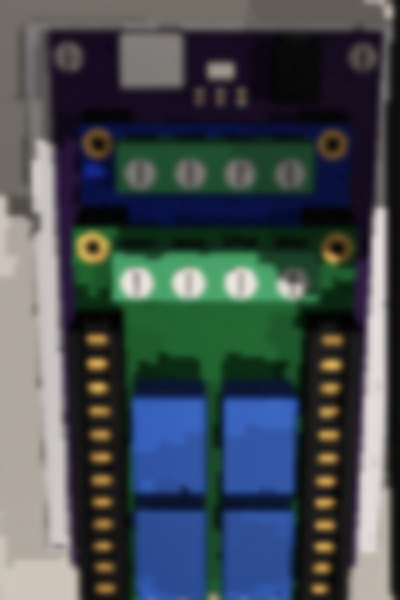

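```bash
python3 - <<'E'
from h import *
import pickle
s,i=pickle.load(open("pics/w16.pkl","rb")); c=Cam(i,s); f=lambda p:np.array(p)/4+[270,120]
for z,pp,h in ((.040,[(93,247),(336,247)],42-3.7),(.026,[(97,144),(332,144)],50-3.7)):
    P=c.plane(f(pp),z)*1000; d=P[1]-P[0]; m=P.mean(0); a=np.arctan2(-d[0],d[1]); print(m.round(1),np.linalg.norm(d).round(1),np.degrees(a))
    print('body', m[:2]+h*np.array([np.cos(a),np.sin(a)]))
from plant import env
s=env.sense(); plan(s,[.4542,.279,.0395],186.7)
E
```

```text
[416.4 274.2  40. ] 42.8 6.816592141322542
body [454.39726222 278.78626403]
[400.6 272.4  26. ] 43.2 6.813686455298424
body [446.53479347 277.8619618 ]
pos [0.4542, 0.279, 0.0395] yaw 186.7 slide [-0.0098, 0.0034, 0.12] turn [-0.0003, -0.0023, 0.0003]
```

Call:
apply_moves:
  steps:
    - {"slide": [-0.003,0.002,0.01],"turn": [0,-0.0015,0]}
    - {"slide": [-0.008,0.003,0.025],"turn": [0,-0.0015,0]}
    - {"slide": [-0.009,0.003,0.045],"turn": [0,-0.0015,0]}
    - {"slide": [-0.009,0.003,0.065],"turn": [0,-0.0015,0]}
    - {"slide": [-0.009,0.003,0.085],"turn": [0,-0.0015,0]}
    - {"slide": [-0.009,0.003,0.098],"turn": [0,-0.0015,0]}
    - {"slide": [-0.009,0.003,0.104],"turn": [0,-0.0015,0]}
    - {"slide": [-0.009,0.003,0.104],"turn": [0,-0.0015,0]}
    - {"slide": [-0.009,0.003,0.104],"turn": [0,-0.0015,0]}

```text
clock: 25.18
position: [0.4544, 0.2801, 0.0467]
tcp_rot: [-0.0, -0.059, 0.998, 0.0]
wrist_force: [-1.0, -0.2, -0.5]
opening: 0.726
```

```bash
python3 snap.py w17; python3 - <<'E'
from h import *
from plant import env
s=env.sense(); plan(s,[.4542,.279,.0395],186.7)
E
```

```text
t 25.18 pos [0.4544 0.2801 0.0467] yaw -173.22 zax [-1.e-04  4.e-04 -1.e+00] F [-1.  -0.2 -0.5] op 0.726
pos [0.4542, 0.279, 0.0395] yaw 186.7 slide [0.0013, -0.0029, 0.0187] turn [0.0003, 0.0002, 0.0007]
```

View pics/w17.png

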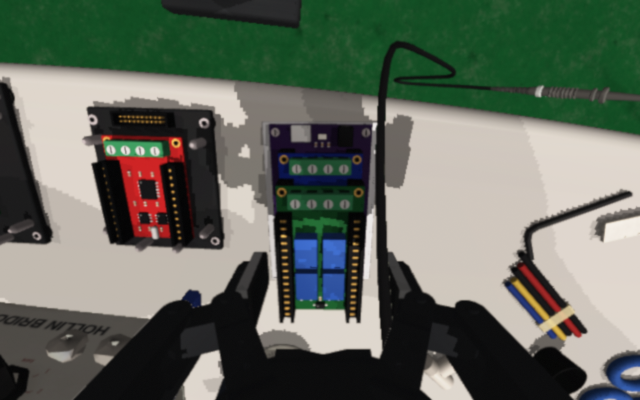

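The red board rests level on its adapter (155,190). The green board's strips at x≈285 and 355 are centred between the fingers. Lowering and gripping.

Call:
apply_moves:
  steps:
    - {"slide": [0.0005,-0.0015,0.006],"turn": [0.0003,0,0]}
    - {"slide": [0.001,-0.0025,0.012],"turn": [0.0003,0,0]}
    - {"slide": [0.001,-0.0025,0.018],"turn": [0.0003,0,0]}
    - {"slide": [0.001,-0.0025,0.018],"turn": [0.0003,0,0]}

```text
clock: 25.57
position: [0.4541, 0.2786, 0.0391]
tcp_rot: [-0.0, -0.059, 0.998, -0.0]
wrist_force: [-0.4, 0.3, 1.4]
opening: 0.724
```

Call:
apply_moves:
  steps:
    - {"slide": [0,0,0],"turn": [0,0,0]}
    - {"slide": [0,0,0],"turn": [0,0,0]}
    - {"slide": [0,0,0],"turn": [0,0,0]}
    - {"slide": [0,0,0],"turn": [0,0,0]}
    - {"slide": [0,0,0],"turn": [0,0,0]}
    - {"slide": [0,0,0],"turn": [0,0,0]}
    - {"slide": [0,0,0],"turn": [0,0,0]}
    - {"slide": [0,0,0],"turn": [0,0,0]}
  claw: 1

```text
clock: 26.23
position: [0.4544, 0.2792, 0.0399]
tcp_rot: [0.0, -0.059, 0.998, 0.0]
wrist_force: [-0.2, 0.1, 5.0]
opening: 0.565
```

Call:
apply_moves:
  steps:
    - {"slide": [0,0,-0.003],"turn": [0,0,0]}
    - {"slide": [0,0,-0.006],"turn": [0,0,0]}
    - {"slide": [0,0,-0.01],"turn": [0,0,0]}
    - {"slide": [0,0,-0.016],"turn": [0,0,0]}
    - {"slide": [0,0,-0.022],"turn": [0,0,0]}
    - {"slide": [0,0,-0.028],"turn": [0,0,0]}
    - {"slide": [0,0,-0.036],"turn": [0,0,0]}
    - {"slide": [0,0,-0.045],"turn": [0,0,0]}
    - {"slide": [0,0,-0.06],"turn": [0,0,0]}
    - {"slide": [0,0,-0.07],"turn": [0,0,0]}
    - {"slide": [0,0,-0.07],"turn": [0,0,0]}

```text
clock: 27.15
position: [0.4548, 0.2794, 0.0688]
tcp_rot: [0.001, -0.059, 0.998, 0.0]
wrist_force: [0.5, -0.6, -1.1]
opening: 0.566
```

```bash
python3 snap.py w18; python3 - <<'E'
from h import *
from plant import env
a=cv2.imread("pics/w18.png")[:,:,::-1]; crop(a,260,170,120,150,5,"pics/w18z.png")
cv2.imwrite('pics/s18.png',cv2.resize(env.capture('side')[200:340,180:330,::-1],None,fx=4,fy=4))
E
```

```text
t 27.15 pos [0.4548 0.2794 0.0688] yaw -173.22 zax [ 1.7e-03  5.0e-04 -1.0e+00] F [ 0.5 -0.6 -1.1] op 0.566
```

View pics/w18z.png

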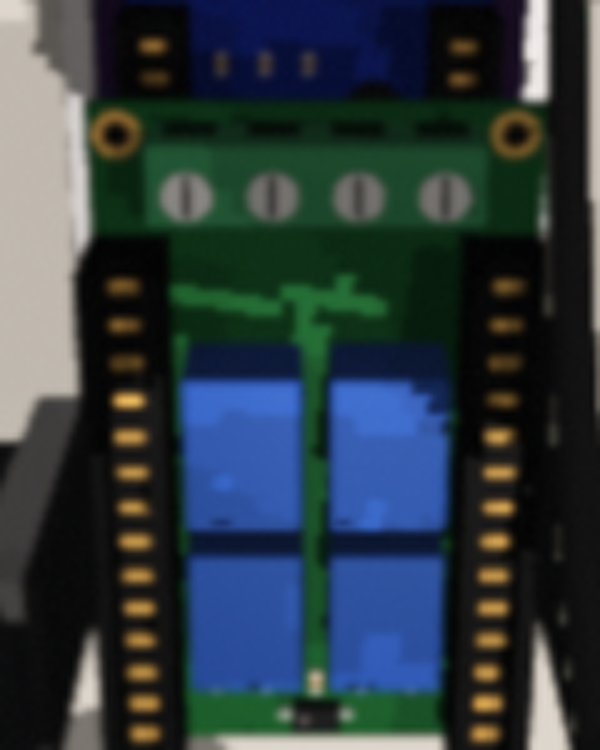

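View pics/s18.png

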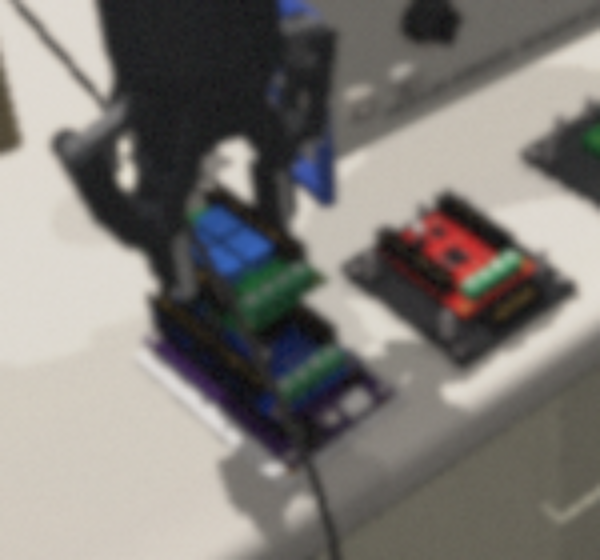

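```bash
python3 - <<'E'
from inhand import *
from pads import pads
inhand("w18",5,(260,170),[(123,287),(145,733),(508,287),(484,733)],[(115,101),(516,101),(115,134),(516,134)])
pads("w8",{'green':(476,209),'blue':(183,207)})
from plant import env
s=env.sense(); show(s); plan(s,[.438,.0301,.085],184.7)
E
```

```text
sockets tool-frame mid [ -3.    0.3 -12.1] ang(deg about tool z) -0.03 len x 56.8 wid 39.5
end edge tool x [[ 41.7 -21.1]
 [ 41.8  21.7]
 [ 38.  -21.3]
 [ 38.1  21.9]]
w8 green centre [437.8  29.9] size [64.1 26.2] ang 4.6
w8 blue centre [ 441.  -238.7] size [80.8 27.4] ang 6.0
t 27.25 pos [0.4544 0.2789 0.0678] yaw -173.24 zax [ 7.e-04 -1.e-04 -1.e+00] F [-0.2  0.1 -1. ] op 0.57
pos [0.438, 0.0301, 0.085] yaw 184.7 slide [0.114, -0.613, -0.0429] turn [-0.0001, 0.0003, 0.018]
```

Call:
apply_moves:
  steps:
    - {"slide": [0,0,-0.02],"turn": [0,0,0]}
    - {"slide": [0.015,-0.01,-0.043],"turn": [0,0,0]}
    - {"slide": [0.04,-0.04,-0.043],"turn": [0,0,0]}
    - {"slide": [0.06,-0.09,-0.043],"turn": [0,0.0003,0.004]}
    - {"slide": [0.068,-0.15,-0.043],"turn": [0,0.0003,0.008]}
    - {"slide": [0.075,-0.21,-0.043],"turn": [0,0.0003,0.012]}
    - {"slide": [0.082,-0.27,-0.043],"turn": [0,0.0003,0.016]}
    - {"slide": [0.089,-0.34,-0.043],"turn": [0,0.0003,0.018]}
    - {"slide": [0.096,-0.41,-0.043],"turn": [0,0.0003,0.018]}
    - {"slide": [0.103,-0.48,-0.043],"turn": [0,0.0003,0.018]}
    - {"slide": [0.109,-0.54,-0.043],"turn": [0,0.0003,0.018]}
    - {"slide": [0.113,-0.59,-0.043],"turn": [0,0.0003,0.018]}
    - {"slide": [0.114,-0.613,-0.04],"turn": [0,0.0003,0.018]}
    - {"slide": [0.114,-0.613,-0.02],"turn": [0,0.0003,0.018]}
    - {"slide": [0.114,-0.613,0.01],"turn": [0,0.0003,0.018]}
    - {"slide": [0.114,-0.613,0.04],"turn": [0,0.0003,0.018]}
    - {"slide": [0.114,-0.613,0.06],"turn": [0,0.0003,0.018]}
    - {"slide": [0.114,-0.613,0.066],"turn": [0,0.0003,0.018]}
    - {"slide": [0.114,-0.613,0.066],"turn": [0,0.0003,0.018]}
    - {"slide": [0.114,-0.613,0.066],"turn": [0,0.0003,0.018]}

```text
clock: 28.92
position: [0.4377, 0.031, 0.041]
tcp_rot: [-0.001, -0.042, 0.999, 0.0]
wrist_force: [-0.4, -0.1, -0.5]
opening: 0.564
```

```bash
python3 snap.py w19; python3 - <<'E'
from h import *
from plant import env
a=cv2.imread("pics/w19.png")[:,:,::-1]; crop(a,220,120,200,180,4,"pics/w19z.png")
s=env.sense(); show(s); plan(s,[.4378,.0300,.0195],184.7)
E
```

```text
t 28.92 pos [0.4377 0.031  0.041 ] yaw -175.2 zax [-1.1e-03  4.0e-04 -1.0e+00] F [-0.4 -0.1 -0.5] op 0.564
t 28.97 pos [0.4381 0.0307 0.0414] yaw -175.23 zax [-3.e-04  1.e-04 -1.e+00] F [ 0.1 -0.   0.1] op 0.562
pos [0.4378, 0.03, 0.0195] yaw 184.7 slide [0.0008, -0.0017, 0.0547] turn [0.0001, -0.0002, 0.0006]
```

View pics/w19z.png

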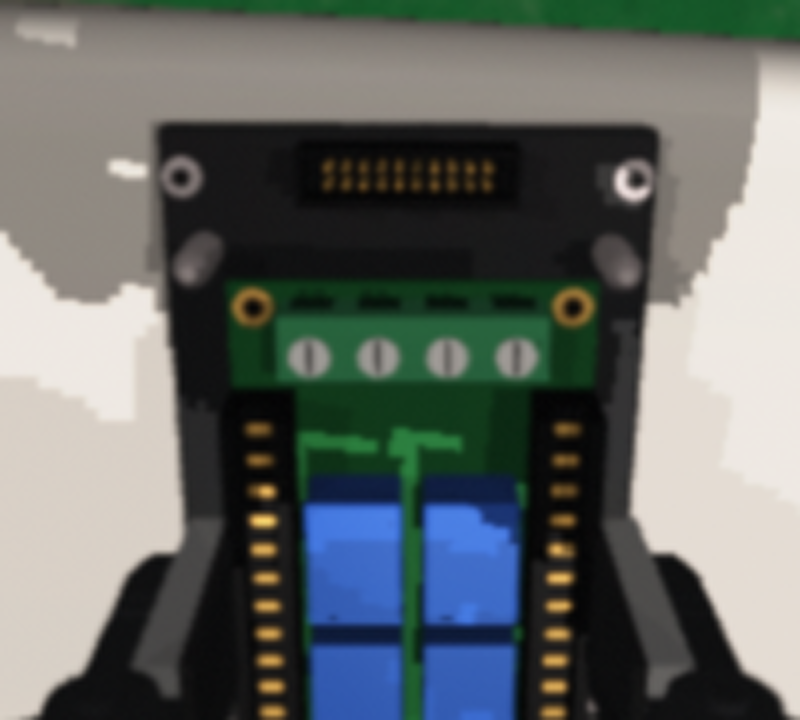

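The green board's middle (x≈413) is about 0.7 mm right of the rings' middle (408), again matching the correction. Lowering.

Call:
apply_moves:
  steps:
    - {"slide": [0.0005,-0.001,0.01],"turn": [0.0001,-0.0002,0]}
    - {"slide": [0.0005,-0.001,0.022],"turn": [0.0001,-0.0002,0]}
    - {"slide": [0.0005,-0.001,0.034],"turn": [0.0001,-0.0002,0]}
    - {"slide": [0.0005,-0.001,0.044],"turn": [0.0001,-0.0002,0]}
    - {"slide": [0.0005,-0.001,0.05],"turn": [0.0001,-0.0002,0]}
    - {"slide": [0.0005,-0.001,0.053],"turn": [0.0001,-0.0002,0]}
    - {"slide": [0.0005,-0.001,0.055],"turn": [0.0001,-0.0002,0]}
    - {"slide": [0.0005,-0.001,0.055],"turn": [0.0001,-0.0002,0]}

```text
clock: 29.63
position: [0.4377, 0.0297, 0.0191]
tcp_rot: [-0.0, -0.041, 0.999, -0.0]
wrist_force: [-0.3, -0.5, -1.3]
opening: 0.568
```

Call:
apply_moves:
  steps:
    - {"slide": [0,0,0.001],"turn": [0,0,0]}
    - {"slide": [0,0,0.002],"turn": [0,0,0]}
    - {"slide": [0,0,0.0025],"turn": [0,0,0]}
    - {"slide": [0,0,0.0025],"turn": [0,0,0]}

```text
clock: 29.97
position: [0.4378, 0.0296, 0.0183]
tcp_rot: [0.0, -0.041, 0.999, -0.0]
wrist_force: [-0.2, -0.2, -0.3]
opening: 0.566
```

Call:
apply_moves:
  steps:
    - {"slide": [0,0,0.001],"turn": [0,0,0]}
    - {"slide": [0,0,0.002],"turn": [0,0,0]}
    - {"slide": [0,0,0.002],"turn": [0,0,0]}

```text
clock: 30.22
position: [0.4378, 0.0296, 0.0178]
tcp_rot: [-0.0, -0.041, 0.999, -0.0]
wrist_force: [-2.4, -0.9, 7.1]
opening: 0.566
```

Call:
apply_moves:
  steps:
    - {"slide": [0,0,0],"turn": [0,0,0]}
    - {"slide": [0,0,0],"turn": [0,0,0]}
    - {"slide": [0,0,0],"turn": [0,0,0]}
    - {"slide": [0,0,0],"turn": [0,0,0]}
    - {"slide": [0,0,0],"turn": [0,0,0]}
  claw: -0.45

```text
clock: 30.63
position: [0.4377, 0.0296, 0.0174]
tcp_rot: [-0.0, -0.041, 0.999, -0.0]
wrist_force: [1.4, -0.4, -0.1]
opening: 0.721
```

Call:
apply_moves:
  steps:
    - {"slide": [0,0,-0.01],"turn": [0,0,0]}
    - {"slide": [0,0,-0.025],"turn": [0,0,0]}
    - {"slide": [0,0,-0.05],"turn": [0,0,0]}
    - {"slide": [0,0,-0.1],"turn": [0,0,0]}
    - {"slide": [0,0,-0.15],"turn": [0,0,0]}
    - {"slide": [0,0,-0.18],"turn": [0,0,0]}
    - {"slide": [0,0,-0.18],"turn": [0,0,0]}

```text
clock: 31.22
position: [0.4397, 0.0299, 0.0924]
tcp_rot: [0.002, -0.041, 0.999, -0.001]
wrist_force: [0.6, 0.4, -0.1]
opening: 0.726
```

```bash
python3 snap.py w20; python3 - <<'E'
from h import *
from plant import env
a=cv2.imread("pics/w20.png")[:,:,::-1]; crop(a,230,100,180,150,4,"pics/w20z.png")
s=env.sense(); plan(s,[.4463,.278,.09],186.7)
E
```

```text
t 31.22 pos [0.4397 0.0299 0.0924] yaw -175.29 zax [ 0.0049 -0.0014 -1.    ] F [ 0.6  0.4 -0.1] op 0.726
pos [0.4463, 0.278, 0.09] yaw 186.7 slide [-0.0692, 0.6178, 0.0014] turn [-0.001, 0.0016, -0.0176]
```

View pics/w20z.png

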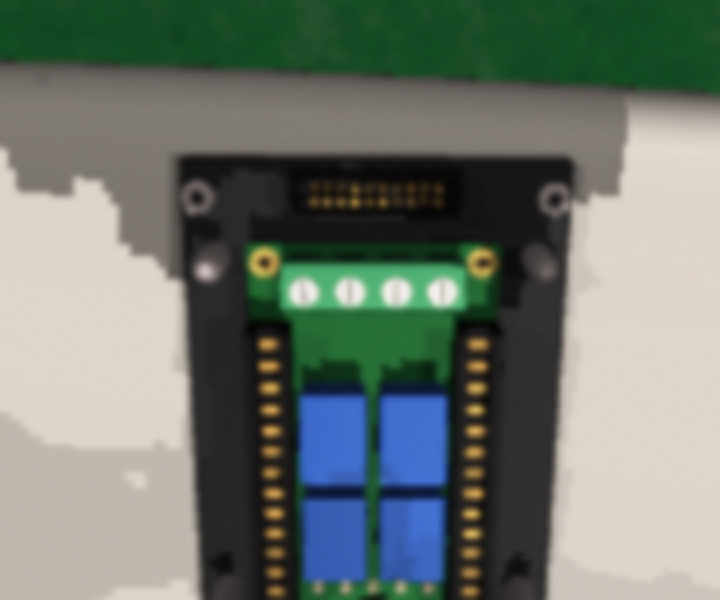

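Green is seated correctly. Now blue.

Call:
apply_moves:
  steps:
    - {"slide": [-0.002,0.02,0],"turn": [-0.001,0.0016,0]}
    - {"slide": [-0.006,0.07,0],"turn": [-0.001,0.0016,0]}
    - {"slide": [-0.012,0.14,0],"turn": [-0.001,0.0016,-0.005]}
    - {"slide": [-0.018,0.22,0],"turn": [-0.001,0.0016,-0.01]}
    - {"slide": [-0.025,0.3,0],"turn": [-0.001,0.0016,-0.015]}
    - {"slide": [-0.032,0.38,0],"turn": [-0.001,0.0016,-0.018]}
    - {"slide": [-0.039,0.46,0],"turn": [-0.001,0.0016,-0.018]}
    - {"slide": [-0.047,0.53,0],"turn": [-0.001,0.0016,-0.018]}
    - {"slide": [-0.057,0.58,0],"turn": [-0.001,0.0016,-0.018]}
    - {"slide": [-0.065,0.61,0],"turn": [-0.001,0.0016,-0.018]}
    - {"slide": [-0.067,0.617,0],"turn": [-0.001,0.0016,-0.018]}
    - {"slide": [-0.067,0.617,0.001],"turn": [-0.001,0.0016,-0.018]}
    - {"slide": [-0.067,0.617,0.001],"turn": [-0.001,0.0016,-0.018]}
    - {"slide": [-0.067,0.617,0.001],"turn": [-0.001,0.0016,-0.018]}

```text
clock: 32.43
position: [0.4441, 0.2764, 0.0883]
tcp_rot: [-0.002, -0.058, 0.998, 0.0]
wrist_force: [0.6, -0.1, 0.5]
opening: 0.724
```

```bash
python3 snap.py w21; python3 - <<'E'
from h import *
from plant import env
a=cv2.imread("pics/w21.png")[:,:,::-1]; crop(a,270,120,100,150,4,"pics/w21z.png")
s=env.sense(); plan(s,[.4463,.278,.032],186.7)
E
```

```text
t 32.43 pos [0.4441 0.2764 0.0883] yaw -173.31 zax [-0.0043  0.     -1.    ] F [ 0.6 -0.1  0.5] op 0.724
pos [0.4463, 0.278, 0.032] yaw 186.7 slide [-0.0061, 0.0033, 0.1413] turn [0.0003, -0.0019, -0.0002]
```

View pics/w21z.png

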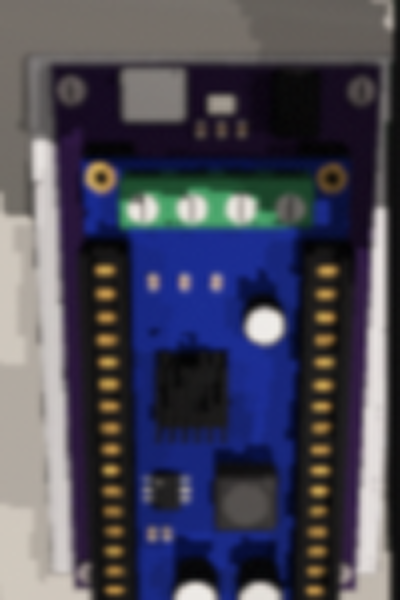

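```bash
python3 - <<'E'
from h import *
import pickle
s,i=pickle.load(open("pics/w21.pkl","rb")); c=Cam(i,s); f=lambda p:np.array(p)/4+[270,120]
for z,pp,h in ((.026,[(101,178),(331,178)],50-3.7),):
    P=c.plane(f(pp),z)*1000; d=P[1]-P[0]; m=P.mean(0); a=np.arctan2(-d[0],d[1]); print(m.round(1),np.linalg.norm(d).round(1),np.degrees(a))
    print('body', m[:2]+h*np.array([np.cos(a),np.sin(a)]))
E
```

```text
[400.6 272.4  26. ] 42.9 6.729508085615084
body [446.55895989 277.81259882]
```

Call:
apply_moves:
  steps:
    - {"slide": [-0.003,0.001,0.01],"turn": [0,-0.0014,0]}
    - {"slide": [-0.0055,0.002,0.025],"turn": [0,-0.0014,0]}
    - {"slide": [-0.0055,0.002,0.045],"turn": [0,-0.0014,0]}
    - {"slide": [-0.0055,0.002,0.065],"turn": [0,-0.0014,0]}
    - {"slide": [-0.0055,0.002,0.09],"turn": [0,-0.0014,0]}
    - {"slide": [-0.0055,0.002,0.115],"turn": [0,-0.0014,0]}
    - {"slide": [-0.0055,0.002,0.13],"turn": [0,-0.0014,0]}
    - {"slide": [-0.0055,0.002,0.141],"turn": [0,-0.0014,0]}
    - {"slide": [-0.0055,0.002,0.141],"turn": [0,-0.0014,0]}
    - {"slide": [-0.0055,0.002,0.141],"turn": [0,-0.0014,0]}

```text
clock: 33.32
position: [0.4459, 0.2791, 0.0323]
tcp_rot: [-0.001, -0.059, 0.998, 0.001]
wrist_force: [0.5, 0.1, 0.7]
opening: 0.726
```

```bash
python3 snap.py w22; python3 - <<'E'
from h import *
from plant import env
s=env.sense(); plan(s,[.4464,.278,.0255],186.7)
E
```

```text
t 33.32 pos [0.4459 0.2791 0.0323] yaw -173.21 zax [-0.0011  0.0016 -1.    ] F [0.5 0.1 0.7] op 0.726
pos [0.4464, 0.278, 0.0255] yaw 186.7 slide [-0.0003, -0.0032, 0.018] turn [0.0009, -0.0001, 0.0008]
```

View pics/w22.png

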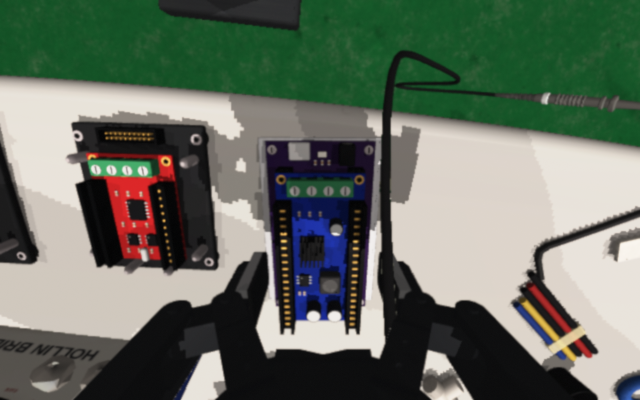

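The blue board's strips at x≈285 and 354 are centred between the fingers. Gripping and lifting.

Call:
apply_moves:
  steps:
    - {"slide": [0,-0.0015,0.006],"turn": [0.0008,0,0]}
    - {"slide": [0,-0.0025,0.012],"turn": [0.0008,0,0]}
    - {"slide": [0,-0.0025,0.017],"turn": [0.0008,0,0]}
    - {"slide": [0,-0.0025,0.017],"turn": [0.0008,0,0]}

```text
clock: 33.7
position: [0.446, 0.2777, 0.0253]
tcp_rot: [-0.0, -0.059, 0.998, -0.0]
wrist_force: [-0.1, 0.3, -0.3]
opening: 0.727
```

Call:
apply_moves:
  steps:
    - {"slide": [0,0,0],"turn": [0,0,0]}
    - {"slide": [0,0,0],"turn": [0,0,0]}
    - {"slide": [0,0,0],"turn": [0,0,0]}
    - {"slide": [0,0,0],"turn": [0,0,0]}
    - {"slide": [0,0,0],"turn": [0,0,0]}
    - {"slide": [0,0,0],"turn": [0,0,0]}
    - {"slide": [0,0,0],"turn": [0,0,0]}
    - {"slide": [0,0,0],"turn": [0,0,0]}
  claw: 1

```text
clock: 34.37
position: [0.4464, 0.2782, 0.0261]
tcp_rot: [0.0, -0.059, 0.998, 0.0]
wrist_force: [-1.2, -0.6, 5.2]
opening: 0.566
```

Call:
apply_moves:
  steps:
    - {"slide": [0,0,-0.003],"turn": [0,0,0]}
    - {"slide": [0,0,-0.006],"turn": [0,0,0]}
    - {"slide": [0,0,-0.01],"turn": [0,0,0]}
    - {"slide": [0,0,-0.016],"turn": [0,0,0]}
    - {"slide": [0,0,-0.022],"turn": [0,0,0]}
    - {"slide": [0,0,-0.028],"turn": [0,0,0]}
    - {"slide": [0,0,-0.036],"turn": [0,0,0]}
    - {"slide": [0,0,-0.045],"turn": [0,0,0]}
    - {"slide": [0,0,-0.06],"turn": [0,0,0]}
    - {"slide": [0,0,-0.07],"turn": [0,0,0]}
    - {"slide": [0,0,-0.07],"turn": [0,0,0]}

```text
clock: 35.28
position: [0.4467, 0.2784, 0.0549]
tcp_rot: [0.001, -0.059, 0.998, 0.0]
wrist_force: [0.0, 0.7, -0.2]
opening: 0.56
```

```bash
python3 snap.py w23; python3 - <<'E'
from h import *
from plant import env
a=cv2.imread("pics/w23.png")[:,:,::-1]; crop(a,260,170,120,150,5,"pics/w23z.png")
cv2.imwrite('pics/s23.png',cv2.resize(env.capture('side')[200:340,180:330,::-1],None,fx=4,fy=4))
a=cv2.imread("pics/w8.png")[:,:,::-1]; crop(a,115,120,140,160,4,"pics/w8z.png")
E
```

```text
t 35.28 pos [0.4467 0.2784 0.0549] yaw -173.23 zax [ 1.1e-03  7.0e-04 -1.0e+00] F [ 0.   0.7 -0.2] op 0.56
```

View pics/w23z.png

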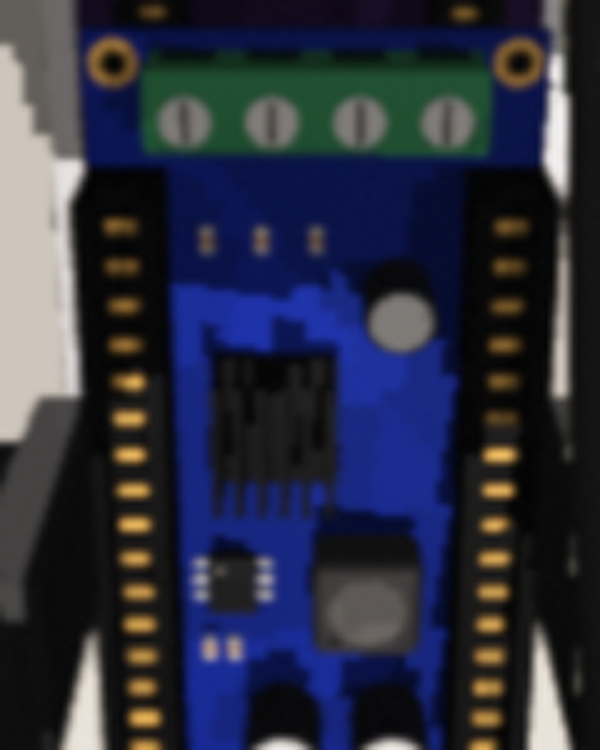

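View pics/s23.png

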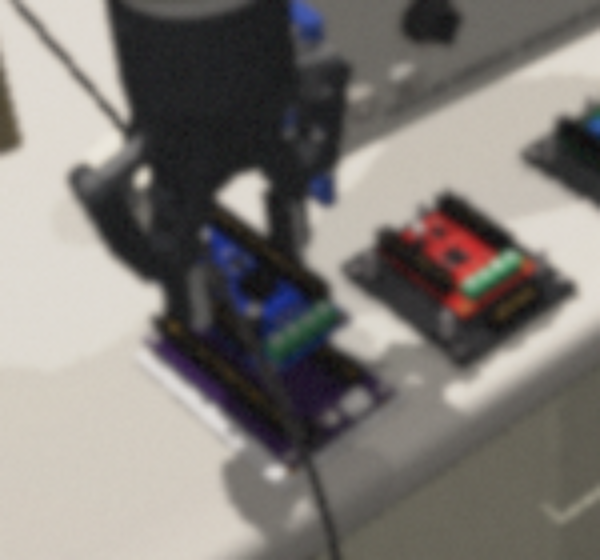

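View pics/w8z.png

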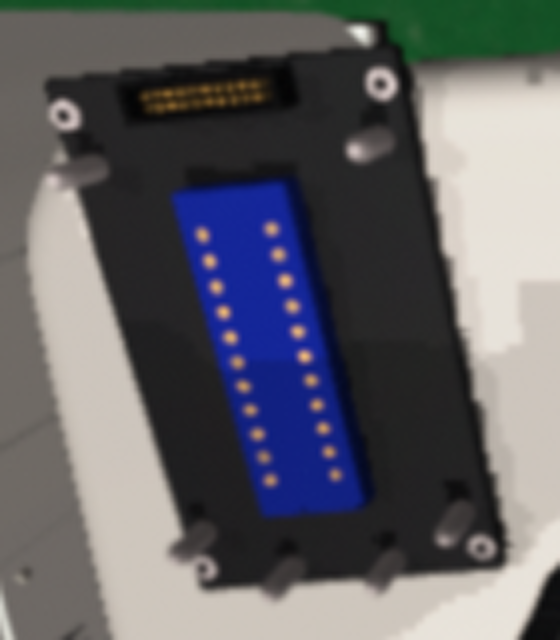

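```bash
python3 - <<'E'
from inhand import *
inhand("w23",5,(260,170),[(121,227),(145,718),(511,227),(487,718)],[(113,30),(518,30),(113,63),(518,63)],-.0021)
def rep(n,off,pts,z):
    s,i=pickle.load(open(f"pics/{n}.pkl","rb")); c=Cam(i,s)
    P=c.plane(np.array(pts)/off[2]+off[:2],z)[:,:2]*1000; d=P[2]+P[3]-P[0]-P[1]; e=P[1]+P[3]-P[0]-P[2]
    print(P.mean(0).round(1),np.degrees(np.arctan2(d[1],d[0])).round(2),np.degrees(np.arctan2(-e[0],e[1])).round(2),np.linalg.norm(d)/2,np.linalg.norm(e)/2)
rep("w8",(115,120,4),[(65,115),(380,84),(203,570),(482,547)],.008)
rep("w8",(115,120,4),[(203,235),(272,229),(270,480),(335,475)],.016)
from plant import env
s=env.sense(); show(s); plan(s,[.444,.0,.1],186); plan(s,[.444,-.1,.1],186)
E
```

```text
sockets tool-frame mid [  1.3   0.4 -11.9] ang(deg about tool z) -0.02 len x 61.3 wid 39.5
end edge tool x [[ 49.5 -21. ]
 [ 49.5  21.6]
 [ 45.9 -21.2]
 [ 45.9  21.8]]
[ 441.1 -239.5] 6.07 6.22 115.05096178779152 72.4403146148814
[ 441.7 -239. ] 5.87 5.82 60.18356544908165 15.897496311000573
t 35.38 pos [0.4464 0.278  0.054 ] yaw -173.23 zax [ 1.e-04  1.e-04 -1.e+00] F [-0.8 -0.8 -1. ] op 0.566
pos [0.444, 0.0, 0.1] yaw 186 slide [0.0877, -0.6894, -0.1151] turn [0.0, 0.0001, 0.0067]
pos [0.444, -0.1, 0.1] yaw 186 slide [0.1172, -0.9377, -0.1151] turn [0.0, 0.0001, 0.0067]
```

Call:
apply_moves:
  steps:
    - {"slide": [0,0,-0.03],"turn": [0,0,0]}
    - {"slide": [0.001,-0.01,-0.07],"turn": [0,0,0]}
    - {"slide": [0.005,-0.04,-0.105],"turn": [0,0,0]}
    - {"slide": [0.01,-0.08,-0.115],"turn": [0,0,0.003]}
    - {"slide": [0.016,-0.13,-0.115],"turn": [0,0,0.006]}
    - {"slide": [0.023,-0.185,-0.115],"turn": [0,0,0.007]}
    - {"slide": [0.03,-0.24,-0.115],"turn": [0,0,0.007]}
    - {"slide": [0.037,-0.295,-0.115],"turn": [0,0,0.007]}
    - {"slide": [0.044,-0.35,-0.115],"turn": [0,0,0.007]}
    - {"slide": [0.051,-0.405,-0.115],"turn": [0,0,0.007]}
    - {"slide": [0.058,-0.46,-0.115],"turn": [0,0,0.007]}
    - {"slide": [0.065,-0.515,-0.115],"turn": [0,0,0.007]}
    - {"slide": [0.072,-0.57,-0.115],"turn": [0,0,0.007]}
    - {"slide": [0.079,-0.63,-0.115],"turn": [0,0,0.007]}
    - {"slide": [0.087,-0.69,-0.115],"turn": [0,0,0.007]}
    - {"slide": [0.094,-0.75,-0.115],"turn": [0,0,0.007]}
    - {"slide": [0.101,-0.81,-0.115],"turn": [0,0,0.007]}
    - {"slide": [0.109,-0.87,-0.115],"turn": [0,0,0.007]}
    - {"slide": [0.117,-0.938,-0.115],"turn": [0,0,0.007]}

```text
clock: 36.97
position: [0.4439, -0.1006, 0.1005]
tcp_rot: [-0.0, -0.053, 0.999, -0.0]
wrist_force: [-0.2, 0.5, -1.0]
opening: 0.562
```

```bash
python3 - <<'E'
from h import *
from plant import env
s=env.sense(); show(s); plan(s,[.4409,-.2391,.1],186);plan(s,[.4409,-.2391,.041],186)
E
```

```text
t 36.97 pos [ 0.4439 -0.1006  0.1005] yaw -173.95 zax [-0.e+00 -2.e-04 -1.e+00] F [-0.2  0.5 -1. ] op 0.562
pos [0.4409, -0.2391, 0.1] yaw 186 slide [0.044, -0.3436, 0.0013] turn [-0.0001, -0.0, 0.0004]
pos [0.4409, -0.2391, 0.041] yaw 186 slide [0.044, -0.3435, 0.1488] turn [-0.0001, -0.0, 0.0004]
```

Call:
apply_moves:
  steps:
    - {"slide": [0.007,-0.055,0],"turn": [0,0,0]}
    - {"slide": [0.014,-0.11,0],"turn": [0,0,0]}
    - {"slide": [0.021,-0.165,0],"turn": [0,0,0]}
    - {"slide": [0.028,-0.22,0],"turn": [0,0,0]}
    - {"slide": [0.035,-0.275,0],"turn": [0,0,0]}
    - {"slide": [0.041,-0.32,0],"turn": [0,0,0]}
    - {"slide": [0.044,-0.34,0.01],"turn": [0,0,0]}
    - {"slide": [0.044,-0.3435,0.03],"turn": [0,0,0]}
    - {"slide": [0.044,-0.3435,0.055],"turn": [0,0,0]}
    - {"slide": [0.044,-0.3435,0.085],"turn": [0,0,0]}
    - {"slide": [0.044,-0.3435,0.115],"turn": [0,0,0]}
    - {"slide": [0.044,-0.3435,0.138],"turn": [0,0,0]}
    - {"slide": [0.044,-0.3435,0.148],"turn": [0,0,0]}
    - {"slide": [0.044,-0.3435,0.148],"turn": [0,0,0]}
    - {"slide": [0.044,-0.3435,0.148],"turn": [0,0,0]}

```text
clock: 38.22
position: [0.4409, -0.2382, 0.0404]
tcp_rot: [-0.0, -0.052, 0.999, 0.0]
wrist_force: [0.4, -0.5, 0.0]
opening: 0.562
```

```bash
python3 snap.py w24; python3 - <<'E'
from h import *
from plant import env
a=cv2.imread("pics/w24.png")[:,:,::-1]; crop(a,220,120,200,180,4,"pics/w24z.png")
s=env.sense(); show(s); plan(s,[.4409,-.2391,.0195],186)
E
```

```text
t 38.22 pos [ 0.4409 -0.2382  0.0404] yaw -173.99 zax [-7.e-04  4.e-04 -1.e+00] F [ 0.4 -0.5  0. ] op 0.562
t 38.27 pos [ 0.4411 -0.2384  0.0408] yaw -174.0 zax [-0.e+00 -1.e-04 -1.e+00] F [ 0.1 -0.  -0.6] op 0.562
pos [0.4409, -0.2391, 0.0195] yaw 186 slide [0.0007, -0.0016, 0.0532] turn [-0.0001, -0.0, -0.0]
```

View pics/w24z.png

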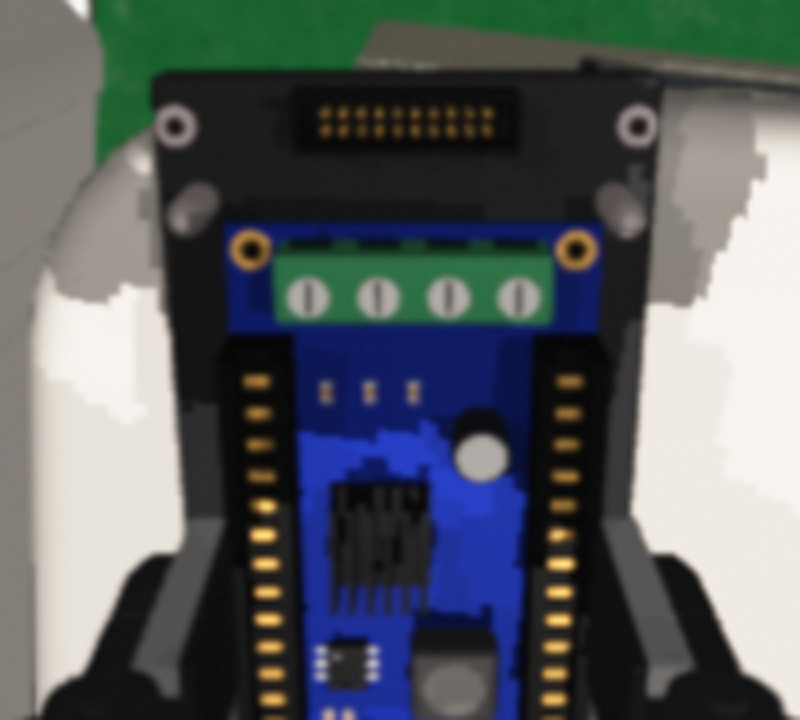

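The blue board (middle x≈413) is about 0.9 mm right of the rings' middle (406.5), and the planned correction covers that. Setting down.

Call:
apply_moves:
  steps:
    - {"slide": [0.0003,-0.001,0.01],"turn": [0,0,0]}
    - {"slide": [0.0005,-0.0015,0.022],"turn": [0,0,0]}
    - {"slide": [0.0005,-0.0015,0.034],"turn": [0,0,0]}
    - {"slide": [0.0005,-0.0015,0.044],"turn": [0,0,0]}
    - {"slide": [0.0005,-0.0015,0.05],"turn": [0,0,0]}
    - {"slide": [0.0005,-0.0015,0.053],"turn": [0,0,0]}
    - {"slide": [0.0005,-0.0015,0.053],"turn": [0,0,0]}
    - {"slide": [0.0005,-0.0015,0.053],"turn": [0,0,0]}

```text
clock: 38.93
position: [0.4406, -0.2392, 0.0193]
tcp_rot: [-0.0, -0.052, 0.999, 0.0]
wrist_force: [0.1, -0.2, -1.9]
opening: 0.565
```

Call:
apply_moves:
  steps:
    - {"slide": [0,0,0.001],"turn": [0,0,0]}
    - {"slide": [0,0,0.002],"turn": [0,0,0]}
    - {"slide": [0,0,0.0025],"turn": [0,0,0]}
    - {"slide": [0,0,0.0025],"turn": [0,0,0]}

```text
clock: 39.27
position: [0.4406, -0.2393, 0.0184]
tcp_rot: [-0.0, -0.052, 0.999, -0.0]
wrist_force: [0.3, -1.1, -0.1]
opening: 0.565
```

Call:
apply_moves:
  steps:
    - {"slide": [0,0,0.001],"turn": [0,0,0]}
    - {"slide": [0,0,0.0015],"turn": [0,0,0]}
    - {"slide": [0,0,0.0015],"turn": [0,0,0]}

```text
clock: 39.52
position: [0.4407, -0.2393, 0.0181]
tcp_rot: [-0.0, -0.052, 0.999, -0.0]
wrist_force: [-1.2, 0.9, 4.8]
opening: 0.559
```

Contact. Releasing, raising, and backing off.

Call:
apply_moves:
  steps:
    - {"slide": [0,0,0],"turn": [0,0,0]}
    - {"slide": [0,0,0],"turn": [0,0,0]}
    - {"slide": [0,0,0],"turn": [0,0,0]}
    - {"slide": [0,0,0],"turn": [0,0,0]}
    - {"slide": [0,0,0],"turn": [0,0,0]}
  claw: -0.45

```text
clock: 39.93
position: [0.4406, -0.2392, 0.0177]
tcp_rot: [-0.0, -0.052, 0.999, 0.0]
wrist_force: [0.9, 0.2, -0.7]
opening: 0.727
```

Call:
apply_moves:
  steps:
    - {"slide": [0,0,-0.01],"turn": [0,0,0]}
    - {"slide": [0,0,-0.025],"turn": [0,0,0]}
    - {"slide": [0,0,-0.05],"turn": [0,0,0]}
    - {"slide": [0,0,-0.1],"turn": [0,0,0]}
    - {"slide": [0,0,-0.18],"turn": [0,0,0]}
    - {"slide": [0,0,-0.26],"turn": [0,0,0]}
    - {"slide": [0,0,-0.33],"turn": [0,0,0]}
    - {"slide": [0,0.05,-0.36],"turn": [0,0,0]}
    - {"slide": [0,0.12,-0.36],"turn": [0,0,0]}
    - {"slide": [0,0.2,-0.36],"turn": [0,0,0]}
    - {"slide": [0,0.28,-0.36],"turn": [0,0,0]}
    - {"slide": [-0.04,0.33,-0.36],"turn": [0,0,0]}
    - {"slide": [-0.04,0.33,-0.36],"turn": [0,0,0]}
    - {"slide": [-0.04,0.33,-0.36],"turn": [0,0,0]}

```text
clock: 41.1
position: [0.4435, -0.1048, 0.1628]
tcp_rot: [0.0, -0.054, 0.999, -0.0]
wrist_force: [0.4, -1.1, -0.9]
opening: 0.724
```

```bash
python3 snap.py w25; python3 - <<'E'
from h import *
from plant import env
im=env.capture('scene'); crop(im,220,130,200,150,4,'pics/e1.png'); crop(im,270,230,140,110,5,'pics/e3.png')
im=env.capture('side'); crop(im,200,170,250,150,3,'pics/e2.png')
E
```

```text
t 41.1 pos [ 0.4435 -0.1048  0.1628] yaw -173.81 zax [ 9.e-04 -9.e-04 -1.e+00] F [ 0.4 -1.1 -0.9] op 0.724
```

View pics/w25.png

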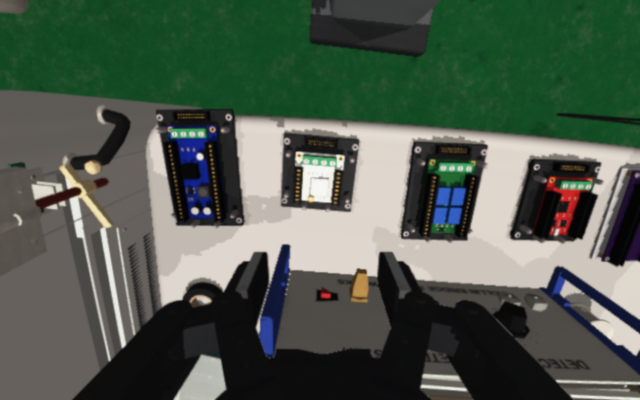

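View pics/e1.png

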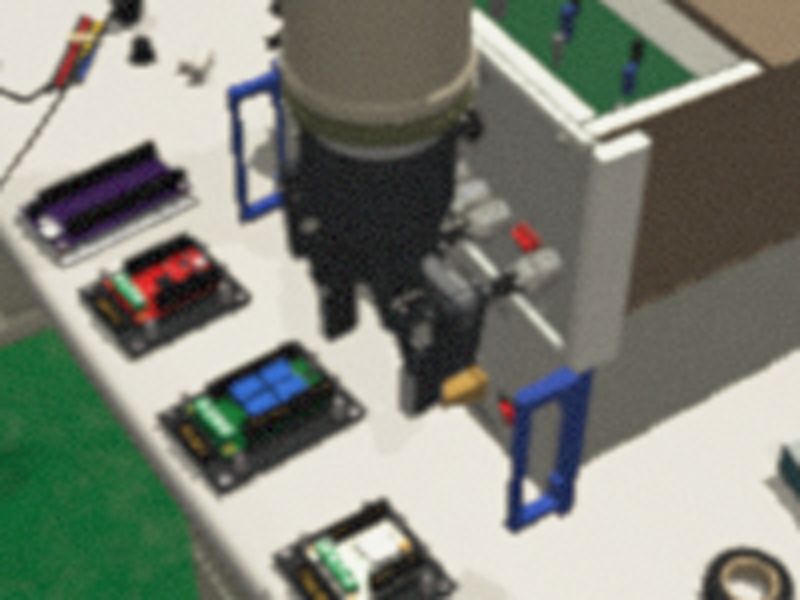

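View pics/e2.png

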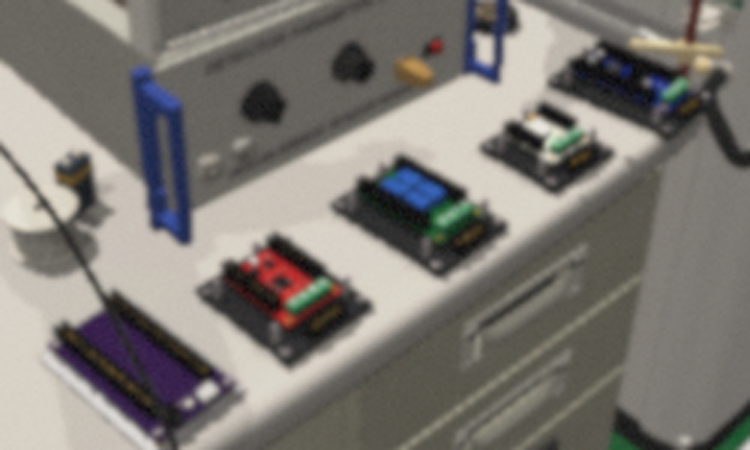

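View pics/e3.png

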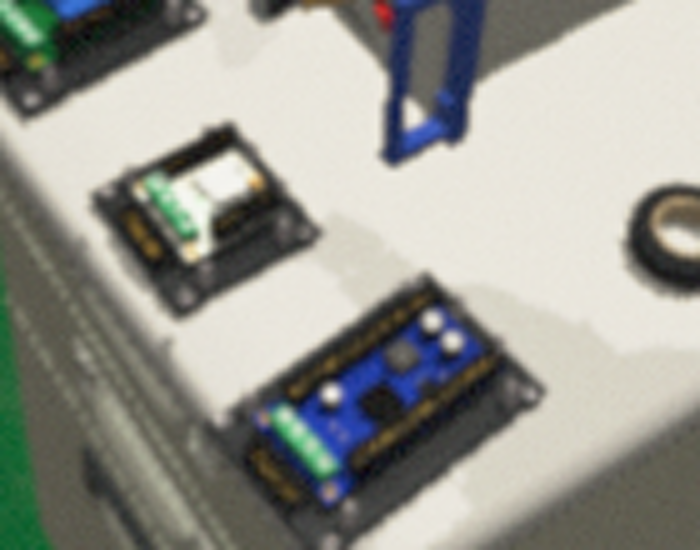

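All four boards sit on their own adapters with terminals at the header end. The carrier is empty, and the reel and tape are in place. As a last check I'll measure how well each board is centred from this view.

```bash
python3 - <<'E'
from h import *
a=cv2.imread("pics/w25.png")[:,:,::-1]; crop(a,150,100,210,130,3.8,"pics/f1.png"); crop(a,390,125,215,125,3.7,"pics/f2.png")
E
```

```text
(no output)
```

View pics/f1.png

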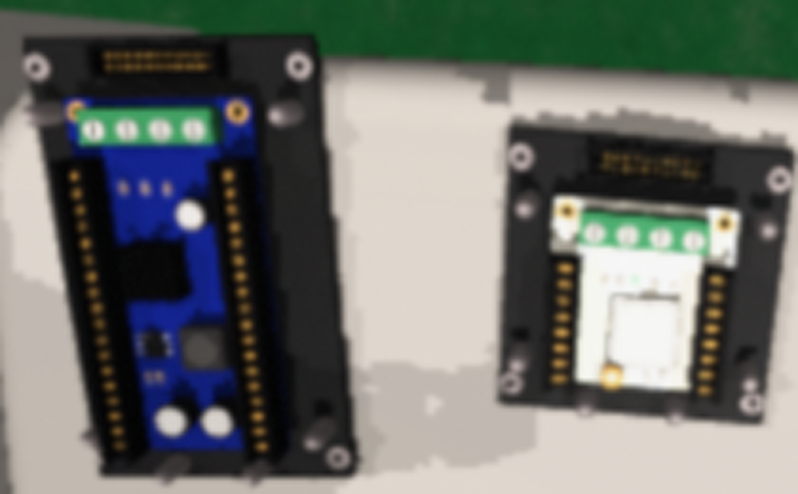

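View pics/f2.png

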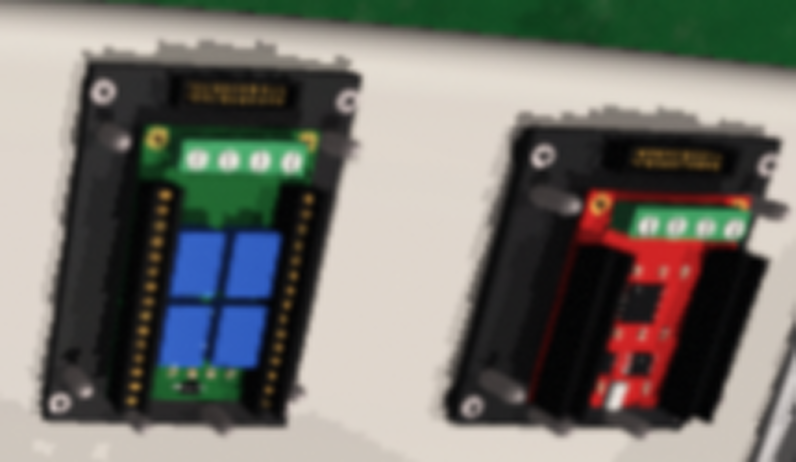

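```bash
python3 - <<'E'
from h import *
import pickle
s,i=pickle.load(open("pics/w25.pkl","rb")); c=Cam(i,s)
A=(3.8,150,100);B=(3.7,390,125)
for n,k,r,h in (('white',A,[(521,156),(780,180)],[(567,211),(724,222)]),('blue',A,[(36,67),(299,66)],[(76,111),(237,112)]),('green',B,[(103,92),(348,101)],[(157,138),(308,140)]),('red',B,[(542,155),(768,165)],[(600,204),(742,204)])):
    g=lambda p:np.array(p)/k[0]+k[1:]
    P=c.plane(g(r),.008)[:,:2]*1e3;Q=c.plane(g(h),.018)[:,:2]*1e3
    an=lambda P:np.arctan2(-(P[1]-P[0])[0],(P[1]-P[0])[1]); a=an(P); d=Q.mean(0)-P.mean(0)
    print(n,'along',round(d@[np.cos(a),np.sin(a)],1),'(want ~11) across',round(d@[-np.sin(a),np.cos(a)],1),'(0) angles',np.degrees([a,an(Q)]).round(1),'widths',np.linalg.norm(P[1]-P[0]).round(1),np.linalg.norm(Q[1]-Q[0]).round(1))
E
```

```text
white along 11.9 (want ~11) across -0.3 (0) angles [1.  2.2] widths 72.3 42.9
blue along 11.2 (want ~11) across 0.0 (0) angles [5.9 5.4] widths 72.5 43.4
green along 10.5 (want ~11) across -0.7 (0) angles [4.5 5.7] widths 72.2 43.4
red along 11.1 (want ~11) across -0.3 (0) angles [4.3 6.6] widths 72.4 44.2
```

All four boards are within 1 mm of centre. Handing in.

```bash
python3 -c "
from plant import env
print(env.sense()['clock'],env.sense()['wrist_force']); print(env.sign_off())"
```

```text
41.25 [-0.87242087 -0.07425149  0.83688891]
the job is handed in; nothing more can be done
None
```

I unplugged the four boards from the top down (white, red, green, blue) and set each on its own-colour adapter before unplugging the next. Each was lowered until the wrist read about 5–7 N of contact, then let go. The job took 41 s of the 120 s allowed.

- **Position:** in the last wrist picture, every board is within about 1 mm of where it belongs on its adapter, both along and across.
- **Level and end:** all four look level and right way up in the wrist, scene and side views, with the screw terminals at the cable-header end. I judged level by eye, not by measurement.
- **Angle:** red read 2.3° off its adapter, white and green 1.2°, and blue 0.5°. These come from low-resolution points seen at a slant, red the farthest off to the side. In the close view right after release red looked straight.
- **Bystanders:** the carrier is empty, and the solder reel and tape look unmoved in the pictures.
- **Cable:** a black probe cable, not in the task's list, seemed to hang across the stack's left edge. I descended past it in small force-checked steps and felt no force, so it appears not to be solid.

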